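Push the windowed module out of a packed row and load it in the nest

TASK

Load the nest with the module that has the round window. It is wedged in among the others, so press on its lid with closed fingertips, just firmly enough that it comes along, and push it over the tray floor until it lies clear of the row; then pick it up and set it gently down in the nest, flat on the nest's floor. Leave the other three modules in their places, and let no more than 25 N bear on the tray floor while the module slides, or its base is scored.

Things in the scene. Friction and masses are not known exactly. Their poses are not given: they have to be found in the camera images.
- module_w_mid (a point): Centre, half-way up, of the windowed module: grey painted die-cast box, potted solid, 88 x 52 mm, 24 mm high, 0.4 to 0.7 kg (it varies). y runs along its 88 mm, x along its 52 mm, z up. Starts in one of the two middle places of the row, flat on the tray floor, 88 mm along tray x, sides touching its neighbours, near end touching the tray's near wall: no finger fits beside or behind it.
- module_w_lid (a point): Centre of its flat lid, 12 mm above its centre, in the middle of a flush round window (bezel 30 mm across). The lid may be pressed anywhere. Closed fingertips slip over it when the sideways force passes about 0.55 of the press. It takes a press of about 8 to 12 N to bring it along between its neighbours, less once it is clear.
- module_l_mid (a point): Centre of the leftmost module of the row (tray +y end): the same box, 88 x 52 x 24 mm, 0.5 kg, without a window; axes alike. To stay in place (within 6 mm).
- module_m_mid (a point): Centre of the module in the other middle place of the row: the same box, 88 x 52 x 24 mm, without a window. To stay in place (within 6 mm).
- module_r_mid (a point): Centre of the rightmost module of the row (tray -y end): the same box, 88 x 52 x 24 mm, without a window. To stay in place (within 6 mm).
- tray: Beige plastic tray, fixed. Origin: centre of its underside; x points away from the robot. Floor 3 mm thick, slippery; walls 34 mm high; inside 244 mm (x) by 214 mm (y). Four modules stand across y against the near (-x) wall, centres at x = -78 mm; the rest is empty. A module is clear once its centre is past x = +15 mm (far wall at +78 mm). Floor load = press + module's weight.
- nest_seat (a point): Centre of the nest's floor, 10 mm above the bench. The nest is fixed: aluminium base plate 122 x 78 x 10 mm with steel corner locators round a pocket 89.8 mm (x) by 53.8 mm (y), for one module with its 88 mm along x, either way round. Locators 10 mm high, lead-in bevelled; between them 57 mm of the long sides and 33 mm of the ends are open. A seated module's centre is 12 mm above this point.

How it is judged:
By the outcome, as a careful person would: the job done as asked, in the order asked, and still so for the second after the job is handed in, with the robot touching nothing.
It also fails if it takes over 67 s, if anything falls off the work surface, if the arm or the gripper's body presses on something with over 40 N, if the wrist force passes 120 N, or if a joint passes its speed limit or range.

ROBOT

A 6-joint arm with a two-finger parallel gripper is mounted at the origin on a cart in front of the work surface, level with it; the furniture and walls round the work are solid. World frame = base frame: x ahead of the robot, y to its left, z up, the work surface at z = 0. Lengths are in m, angles in rad, forces in N, time in s.
With the tool pointing down it reaches from about 0.275 to 0.775 m from the base axis. Payload 14.6 kg.
Tool frame: the origin (TCP) lies at the centre of the arm's flange, where the gripper is bolted on; the fingertips stand 173 mm ahead of it and the grasp point (between the pads) lies 155 mm ahead of it; y points along the fingers, x is the direction in which the jaws open and shut, and the axes are right-handed (so a half turn about y gives the same grasp; the last joint's range is limited). The gripper opens to 85 mm and grips with 20 to 120 N. Pads are 22 mm wide; open, the fingers measure 114 mm over their backs; the gripper's body (76 mm by 85 mm) begins 54 mm behind the grasp point. The pads swing forward as they close: fully open they stand 13 mm farther back than shut.
Start: joints at [1.108, 0.263, -0.048, 1.259, 0, 1.415], TCP at [0.159, 0.5, 0.405] pointing down, gripper open.
Joint ranges: [-2.65, 2.65], [-0.89, 1.7], [-1.18, 1.37], [-2.13, 2.11], [-1.35, 1.29], [-3.14, 3.14]. Speed limits (rad/s): [1.89, 1.89, 2.57, 2.79, 3.14, 3.14].

INTERFACE

Orientations are given as a unit quaternion [x, y, z, w].
In Python, from station import read_state, read_camera, finish_job, spot_in gives the robot as it stands. The module is installed in compiled form; this text tells all that it offers.
- The arm moves only by the tool drive_tool, never from a script. Its argument "increments" is one flat list of numbers, 7 for each row, row after row: the opening, from 0 (shut) to 1 (fully open), then the shift along the tool's x, y, z scaled (see below), then the turn, a rotation vector about the tool's x, y, z scaled (see below). A call has 1 to 20 rows; each row is the pose to reach, as a shift and turn from the pose measured when the call began, along the tool's axes at that moment; what a row does not reach only later rows make up. The controller multiplies each number of a shift by 25 cm and each number of a turn by 2 rad. A row lasts 1/10 s, in which the tool goes at most 50 mm and 8.59 degrees, less where a joint would pass 70% of its speed; a pose out of reach is approached as far as the arm can. A call with a number of a shift or a turn outside -1 to 1 is refused whole. A call with a gripper value outside its range is refused whole. The fingers move at their own pace and stop on an object; "force" is the grip in N (left out, the last holds). Time passes only in rows, so rows that repeat a pose let the fingers close. It gives the time, the measured TCP pose, the force and the opening at its end, in the units of the state.
- read_state(): the state, without advancing time (a new reading comes with each control period).
- read_camera(name): name is "scene" or "top" or "wrist"; returns a dict with "frame" (400x640x3 uint8, blue, green, red), "fx", "fy", "cx", "cy" (pixels), "R" (3x3) and "t" (3): a world point X has camera coordinates R X + t; the wrist camera has in their place "tool_from_camera" (4x4, takes a point from camera to tool coordinates, whose origin is the TCP and whose axes are the tool frame's). Camera axes: x right, y down, z forward; pixel columns grow to the right and rows downward; lengths in m; the calibration is good to about 2 mm. The wrist camera is an equidistant fisheye: a pixel r from the principal point sees the ray r / f radians off the axis. A picture is of the moment at which its call begins: read the wrist's pose just before it. There is no depth.
- finish_job(): hands the job in, once; it reports no verdict.
Trained networks look in a picture, given as the dict that the camera call returned (one of the last four; its "shot" number tells which), for a name from the list of things; names that differ only in an ending like _2 or _b are one class to them, and where a whole thing is asked for, a point or a joint stands for the part that bears it (a point fixed in the world has none). Each returns a list of dicts, best first, with "p" (0 to 1); they miss things now and then, are a little off and sometimes report something else, mostly with a low value. They report only what shows in the picture. A call takes as long as a camera call.
- spot_in(picture, name): "position" ([column, row] in pixels, amid what is visible of it).
The state is a dict: "time_s": time; "joint_positions": joint angles; "joint_vel": joint speeds; "effort": joint torques, N m; "tool_pos": TCP position; "ee_rot": TCP orientation; "force": force on the tool from outside, world axes, zero at the start; "torque": the same for the moment, N m; "opening": finger opening in m.
Only numpy, scipy, OpenCV 4.12 (cv2) and the standard library are available. Lean on these libraries where they do the work, as an engineer would, in place of code of your own. Each camera call takes 0.05 s, during which the arm holds its last target.

## Working session

There is one attempt and no reset: what is moved stays moved. The work goes in short steps, Python scripts to look and compute and a tool call to move; the robot and the scene stay as the last step left them, time stands still between calls to the robot, and variables do not carry over. Pictures are saved under pics/ and viewed, and the job is handed in when it is done.

Besides the shell and the picture viewer there is one more tool, called after ">>>" as a command line: name --argument value ..., lists and objects as JSON in quotes. drive_tool: Moves the arm, as the interface text tells. Shifts and turns lie within -1 to 1; 1 stands for 25 cm of shift or 2 rad of turn. Its arguments: {"type":"object","properties":{"increments":{"type":"array","items":{"type":"number"}},"force":{"type":"number"}},"required":["increments"]}

```bash
mkdir -p pics; ls
cat > h.py <<'E'
import numpy as np, cv2
from station import *
from scipy.spatial.transform import Rotation as Ro
def save(c,n): cv2.imwrite('pics/'+n+'.png',c['frame'])
def ray(c,px,z):
    d=np.array([(px[0]-c['cx'])/c['fx'],(px[1]-c['cy'])/c['fy'],1.])
    R=np.array(c['R']);t=np.array(c['t']);o=-R.T@t;d=R.T@d
    return o+d*(z-o[2])/d[2]
def proj(c,X):
    p=np.array(c['R'])@np.array(X)+np.array(c['t']);return [c['fx']*p[0]/p[2]+c['cx'],c['fy']*p[1]/p[2]+c['cy']]
def st():
    s=read_state();print('t',s['time_s'],'pos',np.round(s['tool_pos'],4),'q',np.round(s['ee_rot'],4),'F',np.round(s['force'],2),'op',round(s['opening'],4));return s
E
python3 - <<'E'
from h import *
s=st();print(Ro.from_quat(s['ee_rot']).as_matrix().round(3))
for n in ['top','scene']:
    c=read_camera(n);save(c,n+'0')
    for k in ['module_w_lid','module_l_mid','module_m_mid','module_r_mid','tray','nest_seat','module_w_mid']:
        for r in spot_in(c,k)[:2]:
            print(n,k,r,ray(c,r['position'],.027 if 'mod' in k else .01).round(4))
st()
E
```

```text
pics
t 0.0 pos [0.159  0.5002 0.4042] q [ 0.5709  0.4171 -0.4178 -0.5706] F [-0.29 -0.76  0.11] op 0.0855
[[ 0.303 -0.001 -0.953]
 [ 0.953 -0.001  0.303]
 [-0.001 -1.     0.   ]]
top module_w_lid {'position': [307.3, 240.9], 'p': 0.8} [0.4695 0.2438 0.027 ]
top module_m_mid {'position': [283.3, 234.0], 'p': 0.65} [0.4818 0.2898 0.027 ]
top module_r_mid {'position': [335.3, 248.4], 'p': 0.93} [0.4562 0.1903 0.027 ]
top tray {'position': [307.6, 180.2], 'p': 0.95} [0.5889 0.2463 0.01  ]
top tray {'position': [304.5, 239.8], 'p': 0.65} [0.4719 0.2498 0.01  ]
top nest_seat {'position': [395.9, 209.8], 'p': 0.74} [0.5336 0.0721 0.01  ]
top module_w_mid {'position': [310.3, 237.4], 'p': 0.79} [0.4763 0.2383 0.027 ]
scene module_w_lid {'position': [268.8, 207.0], 'p': 0.65} [0.4585 0.2371 0.027 ]
scene module_l_mid {'position': [253.1, 170.1], 'p': 0.82} [0.4819 0.3395 0.027 ]
scene module_m_mid {'position': [258.7, 186.6], 'p': 0.55} [0.4688 0.293  0.027 ]
scene module_r_mid {'position': [278.1, 224.6], 'p': 0.94} [0.4511 0.192  0.027 ]
scene module_r_mid {'position': [271.8, 209.1], 'p': 0.58} [0.4603 0.2297 0.027 ]
scene tray {'position': [313.1, 174.0], 'p': 0.57} [0.5814 0.2853 0.01  ]
scene module_w_mid {'position': [269.4, 210.6], 'p': 0.79} [0.455  0.2288 0.027 ]
t 0.8 pos [0.159  0.5003 0.4047] q [-0.5707 -0.4175  0.4174  0.5707] F [ 0.63 -0.14 -0.1 ] op 0.0852
```

Run:
```python
import cv2
a=cv2.imread('pics/top0.png');cv2.imwrite('pics/top0z.png',cv2.resize(a[120:300,220:460],None,fx=3.3,fy=3.3,interpolation=cv2.INTER_CUBIC))
```

```text
(no output)
```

View pics/top0z.png

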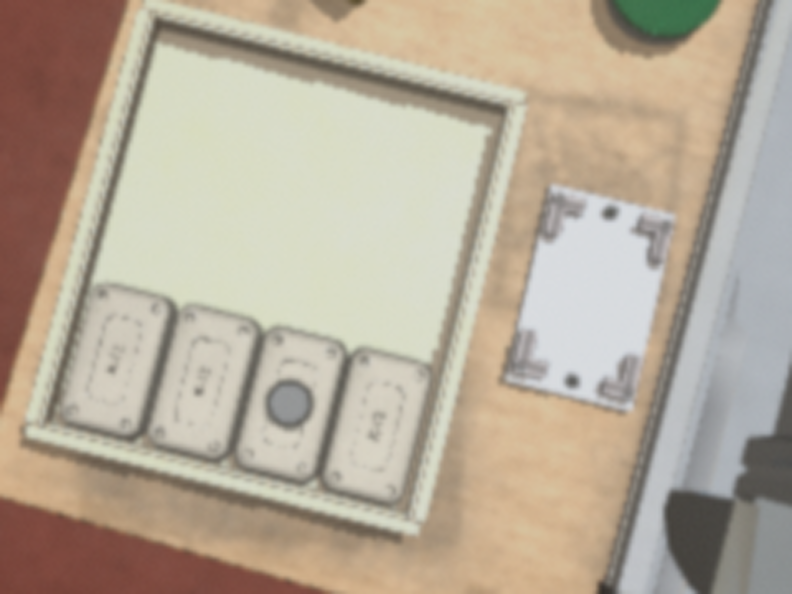

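View pics/scene0.png

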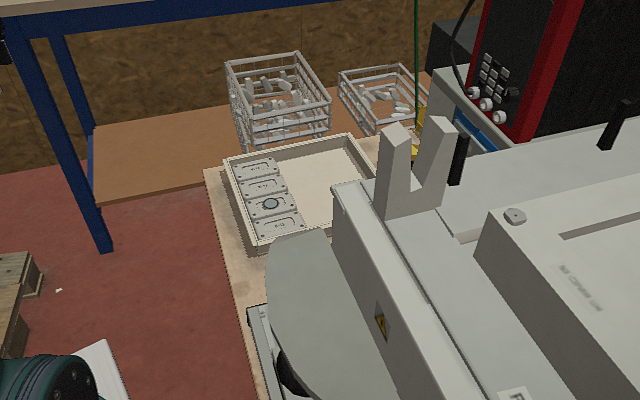

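View pics/top0.png

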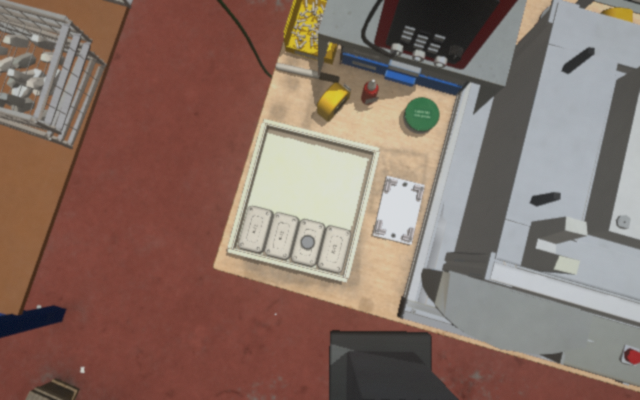

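```bash
cat > m.py <<'E'
from h import *
c=read_camera('top')
print('base',proj(c,[0,0,0]),proj(c,[0.3,0,0]),proj(c,[.5,0,0]),'cam',-np.array(c['R']).T@np.array(c['t']))
z=lambda p:(p[0]/3.3+220,p[1]/3.3+120)
T=[np.array(ray(c,z(p),.034)) for p in [(147,8),(522,100),(415,530),(28,430)]]
print(np.array(T).round(4)); print('tray c',np.mean(T,0),[np.linalg.norm(T[i]-T[(i+1)%4]) for i in range(4)])
a=T[0]-T[3]+T[1]-T[2];print('ang',np.arctan2(a[1],a[0])); b=T[0]-T[1]+T[3]-T[2];print('angy',np.arctan2(b[1],b[0])-np.pi/2)
N=[np.array(ray(c,z(p),.010)) for p in [(550,185),(676,214),(630,409),(503,382)]]
print(np.array(N).round(4)); print('nest c',np.mean(N,0),[np.linalg.norm(N[i]-N[(i+1)%4]) for i in range(4)])
a=N[0]-N[3]+N[1]-N[2];print('ang',np.arctan2(a[1],a[0])); b=N[0]-N[1]+N[3]-N[2];print('angy',np.arctan2(b[1],b[0])-np.pi/2)
print('win',ray(c,z((289,403)),.027))
th=np.arctan2(*(T[0]-T[3]+T[1]-T[2])[[1,0]]);
E
python3 m.py
```

```text
base [np.float64(433.0986070358393), np.float64(496.0735309384793)] [np.float64(432.06705846401485), np.float64(331.39856395064623)] [np.float64(431.4185681478388), np.float64(227.8744795545593)] cam [0.44969997 0.21824572 0.91001481]
[[0.6965 0.3313 0.034 ]
 [0.6462 0.1105 0.034 ]
 [0.3964 0.17   0.034 ]
 [0.4492 0.3911 0.034 ]]
tray c [0.5471025  0.25072714 0.034     ] [np.float64(0.2263966496596371), np.float64(0.25678802967703634), np.float64(0.22732878864508443), np.float64(0.2544557792680723)]
ang -0.23552017948930534
angy -0.22923413941701276
[[0.6002 0.0905 0.01  ]
 [0.5842 0.0149 0.01  ]
 [0.4675 0.0427 0.01  ]
 [0.4821 0.1178 0.01  ]]
nest c [0.5334689  0.06647799 0.01      ] [np.float64(0.07729487554628504), np.float64(0.11995892277770116), np.float64(0.07656019126490828), np.float64(0.12127490884887815)]
ang -0.2306279263616553
angy -0.2004996923492175
win [0.46720844 0.24324502 0.027     ]
```

```bash
cat >> h.py <<'E'
def plan(P,yaw,q=None):
    """target TCP P, yaw = world angle of tool x; tool y down. prints increments"""
    s=read_state();R0=Ro.from_quat(s['ee_rot']).as_matrix()
    x=np.array([np.cos(yaw),np.sin(yaw),0]);y=np.array([0,0,-1.]);R=np.c_[x,y,np.cross(x,y)]
    d=R0.T@(np.array(P)-np.array(s['tool_pos']))
    r=Ro.from_matrix(R0.T@R).as_rotvec()
    print('inc',(d/.25).round(4),(r/2).round(4), 'mm',(d*1000).round(1));return d,r
E
cat >> /dev/null
python3 - <<'E'
from h import *
s=st();c=read_camera('wrist');print({k:v for k,v in c.items() if k!='frame'})
plan([.467,.2435,.33],np.pi/2-.230)
E
```

```text
t 0.85 pos [0.1591 0.5003 0.4047] q [ 0.5707  0.4174 -0.4174 -0.5707] F [ 0.58  0.41 -0.26] op 0.0859
{'fx': 309.70691628693146, 'fy': 309.70691628693146, 'cx': 315.2722980963248, 'cy': 200.8053503570533, 'tool_from_camera': array([[ 9.99999194e-01,  6.34799007e-04,  1.09914547e-03,
         1.23293095e-03],
       [-8.91498918e-04, -2.65137558e-01,  9.64210185e-01,
         3.03614815e-02],
       [ 9.03504414e-04, -9.64210388e-01, -2.65136778e-01,
         6.67046023e-02],
       [ 0.00000000e+00,  0.00000000e+00,  0.00000000e+00,
         1.00000000e+00]]), 'shot': 4}
inc [-0.6059  0.2987 -1.4851] [-0.     -0.0389 -0.    ] mm [-151.5   74.7 -371.3]
```

>>> drive_tool --increments '[0,-0.1,0.03,-0.2,0,-0.02,0,0,-0.18,0.06,-0.4,0,-0.039,0,0,-0.26,0.1,-0.6,0,-0.039,0,0,-0.34,0.14,-0.8,0,-0.039,0,0,-0.4,0.2,-0.98,0,-0.039,0,0,-0.4,0.2,-0.98,0,-0.039,0]' --force 30

```text
time_s: 1.5
tool_pos: [0.3646, 0.3285, 0.3538]
ee_rot: [0.555, 0.438, -0.439, -0.554]
force: [-0.4, 0.4, 0.3]
opening: 0.0004
```

Run:
```python
from h import *
s=st()
plan([.467,.2435,.33],np.pi/2-.230)
```

```text
t 1.5 pos [0.3646 0.3285 0.3538] q [ 0.5548  0.4384 -0.4388 -0.5545] F [-0.36  0.4   0.32] op 0.0004
inc [-0.2362  0.0954 -0.4769] [ 0.     -0.0013 -0.0004] mm [ -59.    23.8 -119.2]
```

>>> drive_tool --increments '[0,-0.09,0.03,-0.18,0,0,0,0,-0.18,0.07,-0.36,0,0,0,0,-0.236,0.09,-0.477,0,0,0,0,-0.236,0.09,-0.477,0,0,0,0,-0.236,0.09,-0.477,0,0,0]'

```text
time_s: 2.0
tool_pos: [0.4674, 0.243, 0.3311]
ee_rot: [0.555, 0.438, -0.439, -0.555]
force: [-0.2, -0.5, 0.4]
opening: -0.0002
```

```bash
cat >> h.py <<'E'
def wpose(c,s):
    T=np.eye(4);T[:3,:3]=Ro.from_quat(s['ee_rot']).as_matrix();T[:3,3]=s['tool_pos'];return T@c['tool_from_camera']
def wray(c,T,px,z):
    v=np.array([px[0]-c['cx'],px[1]-c['cy']]);r=np.hypot(*v);a=r/c['fx']
    d=np.r_[np.sin(a)*v/max(r,1e-9),np.cos(a)];d=T[:3,:3]@d;o=T[:3,3];return o+d*(z-o[2])/d[2]
def rect(c,s,ctr,yaw,z,w=.26,n=800,h=.19):
    """orthorectified view of plane z: cols right = -v, rows up = +u"""
    T=wpose(c,s);sc=w/n;m=int(h/sc)
    u=np.array([np.cos(yaw),np.sin(yaw)]);v=np.array([-u[1],u[0]])
    jj,ii=np.meshgrid(np.arange(n),np.arange(m))
    a=(m/2-ii)*sc;b=(n/2-jj)*sc
    X=np.stack([ctr[0]+a*u[0]+b*v[0],ctr[1]+a*u[1]+b*v[1],np.full(a.shape,z)],-1)
    p=(X-T[:3,3])@T[:3,:3];th=np.arctan2(np.hypot(p[...,0],p[...,1]),p[...,2]);r=np.hypot(p[...,0],p[...,1])+1e-9
    mx=(c['cx']+c['fx']*th*p[...,0]/r).astype(np.float32);my=(c['cy']+c['fx']*th*p[...,1]/r).astype(np.float32)
    return cv2.remap(c['frame'],mx,my,cv2.INTER_CUBIC)
def unrect(px,ctr,yaw,w=.26,n=800,h=.19):
    sc=w/n;m=int(h/sc);u=np.array([np.cos(yaw),np.sin(yaw)]);v=np.array([-u[1],u[0]])
    return np.array(ctr)+(m/2-px[1])*sc*u+(n/2-px[0])*sc*v
E
python3 - <<'E'
from h import *
import pickle
s=st();c=read_camera('wrist');save(c,'w1');pickle.dump((c,s),open('w1.pkl','wb'))
T=wpose(c,s);print('cam',T[:3,3])
for k,z in [('module_w_lid',.027),('nest_seat',.01)]:
    for r in spot_in(c,k)[:2]: print(k,r,wray(c,T,r['position'],z).round(4))
cv2.imwrite('pics/r1.png',rect(c,s,(.467,.2435),-.23,.027))
plan([.467,.2435,.22],np.pi/2-.230)
E
```

```text
t 2.0 pos [0.4674 0.243  0.3311] q [ 0.5551  0.4377 -0.4385 -0.555 ] F [-0.18 -0.47  0.44] op -0.0002
cam [0.40285638 0.25963987 0.30075723]
module_w_lid {'position': [314.3, 186.7], 'p': 0.94} [0.4628 0.2445 0.027 ]
module_w_lid {'position': [420.2, 191.5], 'p': 0.67} [0.49   0.3409 0.027 ]
nest_seat {'position': [175.3, 259.4], 'p': 0.71} [0.5105 0.0724 0.01  ]
inc [-0.0018  0.4464 -0.0031] [ 0.0001 -0.0007 -0.0003] mm [ -0.5 111.6  -0.8]
```

View pics/w1.png

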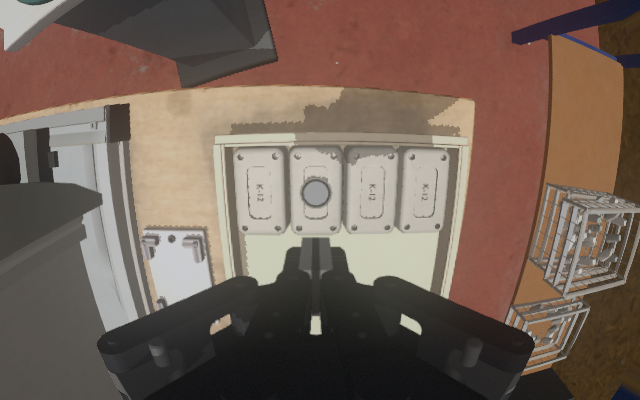

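View pics/r1.png

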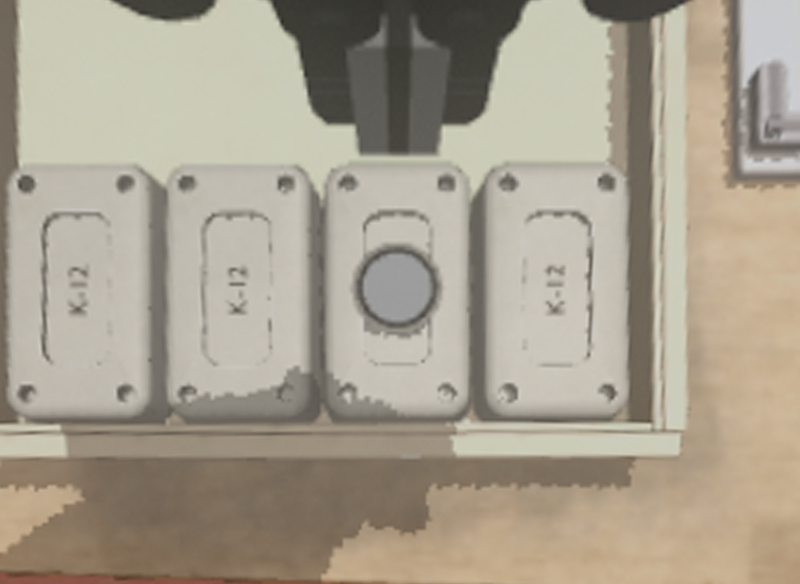

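>>> drive_tool --increments '[0,0,0.15,-0.005,0,0,0,0,0,0.3,-0.005,0,0,0,0,0,0.42,-0.005,0,0,0,0,0,0.49,-0.005,0,0,0,0,0,0.5,-0.005,0,0,0,0,0,0.5,-0.005,0,0,0]'

```text
time_s: 2.75
tool_pos: [0.4672, 0.2444, 0.2071]
ee_rot: [0.554, 0.439, -0.439, -0.554]
force: [0.3, 0.8, 0.4]
opening: -0.0
```

Run:
```python
from h import *
s=st()
plan([.4685,.2438,.2],np.pi/2-.230)
```

```text
t 2.75 pos [0.4672 0.2444 0.2071] q [ 0.5543  0.4391 -0.4393 -0.554 ] F [0.35 0.82 0.37] op -0.0
inc [-0.0012  0.0282 -0.0056] [ 0.     -0.0002 -0.0002] mm [-0.3  7.1 -1.4]
```

>>> drive_tool --increments '[0,0,0.01,-0.005,0,0,0,0,0,0.02,-0.005,0,0,0,0,0,0.024,-0.005,0,0,0,0,0,0.024,-0.005,0,0,0]'

```text
time_s: 3.15
tool_pos: [0.4684, 0.2441, 0.2012]
ee_rot: [0.554, 0.439, -0.439, -0.554]
force: [0.2, -0.0, 0.1]
opening: -0.0002
```

>>> drive_tool --increments '[0,0,0.004,0,0,0,0,0,0,0.004,0,0,0,0]'

```text
time_s: 3.35
tool_pos: [0.4685, 0.2441, 0.2004]
ee_rot: [0.554, 0.439, -0.439, -0.554]
force: [-1.3, -0.0, 2.7]
opening: -0.0003
```

>>> drive_tool --increments '[0,0,0.004,0,0,0,0,0,0,0.004,0,0,0,0]'

```text
time_s: 3.55
tool_pos: [0.4684, 0.2441, 0.2004]
ee_rot: [0.554, 0.44, -0.439, -0.554]
force: [-5.7, -2.6, 18.4]
opening: 0.0002
```

>>> drive_tool --increments '[0,0,0.0025,0,0,0,0,0,0,0.0025,0,0,0,0]'

```text
time_s: 3.75
tool_pos: [0.4683, 0.2441, 0.2004]
ee_rot: [0.555, 0.44, -0.439, -0.554]
force: [-3.5, -1.4, 13.9]
opening: -0.0002
```

Run:
```python
from h import *
s=st()
plan([.4685,.2438,.2],np.pi/2-.230)
```

```text
t 3.75 pos [0.4683 0.2441 0.2004] q [ 0.5545  0.4397 -0.4386 -0.5538] F [-3.53 -1.37 13.88] op -0.0002
inc [-0.001   0.0016 -0.0009] [ 0.0009 -0.0002  0.0003] mm [-0.3  0.4 -0.2]
```

>>> drive_tool --increments '[0,0,0.0025,-0.006,0,0,0,0,0,0.0025,-0.014,0,0,0,0,0,0.0025,-0.022,0,0,0,0,0,0.0025,-0.03,0,0,0,0,0,0.0025,-0.038,0,0,0]'

```text
time_s: 4.25
tool_pos: [0.477, 0.2421, 0.2004]
ee_rot: [-0.554, -0.44, 0.439, 0.554]
force: [-8.7, 1.1, 16.1]
opening: -0.0005
```

Run:
```python
from h import *
s=st()
plan([.4685,.2438,.2],np.pi/2-.230)
c=read_camera('top');save(c,'t1');cv2.imwrite('pics/t1z.png',cv2.resize(c['frame'][120:300,220:460],None,fx=3.3,fy=3.3))
```

```text
t 4.25 pos [0.477  0.2421 0.2004] q [-0.5539 -0.4398  0.4388  0.5542] F [-8.66  1.12 16.11] op -0.0005
inc [-0.001   0.0015  0.0347] [ 0.0003 -0.0001  0.0007] mm [-0.3  0.4  8.7]
```

View pics/t1z.png

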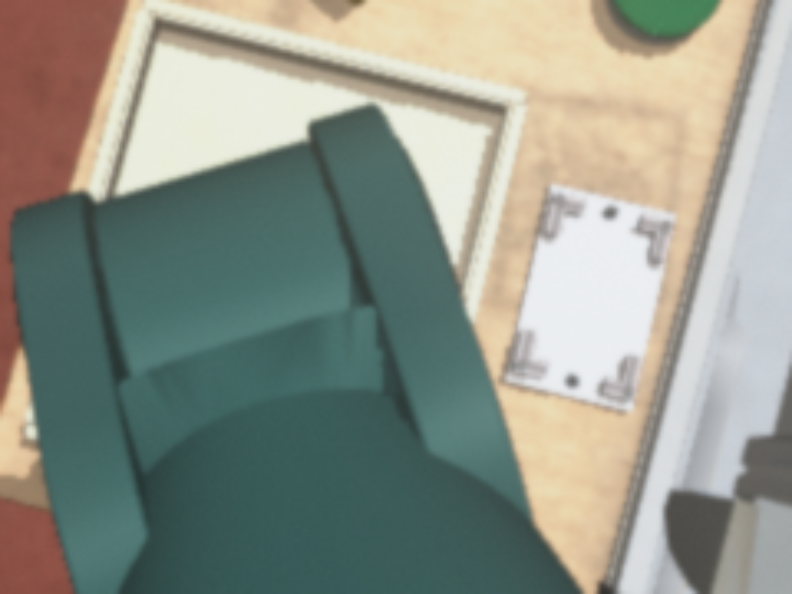

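Run:
```python
from h import *
s=st();c=read_camera('wrist');save(c,'w2')
cv2.imwrite('pics/r2.png',rect(c,s,(.467,.2435),-.23,.027))
```

```text
t 4.3 pos [0.4773 0.242  0.2004] q [-0.554  -0.4398  0.4387  0.5542] F [-8.36  2.05 15.51] op 0.0004
```

View pics/r2.png

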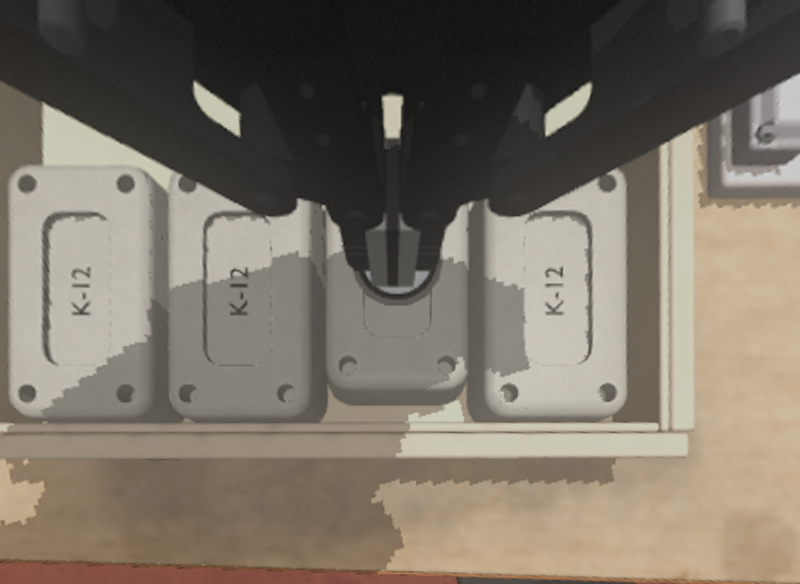

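>>> drive_tool --increments '[0,0,0.0021,-0.008,0,0,0,0,0,0.0021,-0.016,0,0,0,0,0,0.0021,-0.026,0,0,0,0,0,0.0021,-0.036,0,0,0,0,0,0.0021,-0.046,0,0,0,0,0,0.0021,-0.056,0,0,0]'

```text
time_s: 4.95
tool_pos: [0.4902, 0.2389, 0.2004]
ee_rot: [-0.554, -0.44, 0.439, 0.555]
force: [-8.6, 1.6, 14.7]
opening: -0.0
```

Run:
```python
from h import *
s=st()
plan([.4685,.2438,.2],np.pi/2-.230)
```

```text
t 4.95 pos [0.4902 0.2389 0.2004] q [-0.5535 -0.4398  0.4389  0.5546] F [-8.59  1.56 14.67] op -0.0
inc [-0.0008  0.0016  0.0891] [-0.0002  0.      0.0009] mm [-0.2  0.4 22.3]
```

Run:
```python
from h import *
s=st();c=read_camera('wrist');save(c,'w3')
cv2.imwrite('pics/r3.png',rect(c,s,(.467,.2435),-.23,.027))
```

```text
t 4.95 pos [0.4902 0.2389 0.2004] q [-0.5535 -0.4398  0.4389  0.5546] F [-8.59  1.56 14.67] op -0.0
```

View pics/r3.png

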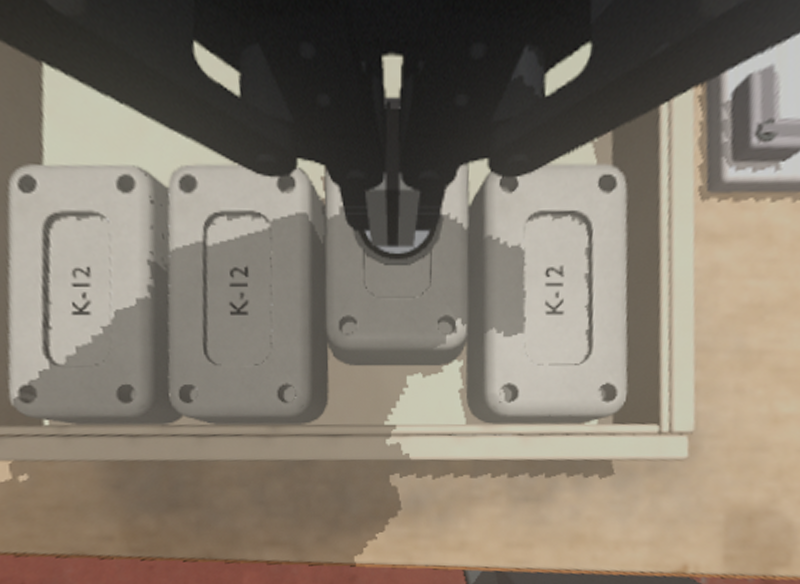

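>>> drive_tool --increments '[0,0,0.0021,-0.01,0,0,0,0,0,0.0021,-0.02,0,0,0,0,0,0.0021,-0.032,0,0,0,0,0,0.0021,-0.044,0,0,0,0,0,0.0021,-0.056,0,0,0,0,0,0.0021,-0.068,0,0,0,0,0,0.0021,-0.08,0,0,0,0,0,0.0021,-0.092,0,0,0]'

```text
time_s: 5.8
tool_pos: [0.5124, 0.2337, 0.2004]
ee_rot: [-0.553, -0.44, 0.439, 0.555]
force: [-8.3, 1.2, 14.6]
opening: -0.0
```

Run:
```python
from h import *
s=st()
plan([.4685,.2438,.2],np.pi/2-.230)
```

```text
t 5.8 pos [0.5124 0.2337 0.2004] q [-0.5531 -0.4397  0.4391  0.5549] F [-8.32  1.16 14.59] op -0.0
inc [-0.0006  0.0018  0.1801] [-0.0007  0.0001  0.0011] mm [-0.1  0.4 45. ]
```

>>> drive_tool --increments '[0,0,0.002,-0.012,0,0,0,0,0,0.002,-0.024,0,0,0,0,0,0.002,-0.036,0,0,0,0,0,0.002,-0.048,0,0,0,0,0,0.002,-0.06,0,0,0,0,0,0.002,-0.072,0,0,0,0,0,0.002,-0.084,0,0,0,0,0,0.002,-0.096,0,0,0,0,0,0.002,-0.108,0,0,0,0,0,0.002,-0.12,0,0,0]'

```text
time_s: 6.8
tool_pos: [0.5411, 0.227, 0.2004]
ee_rot: [-0.553, -0.44, 0.439, 0.555]
force: [-7.7, 2.5, 14.7]
opening: 0.0001
```

Run:
```python
from h import *
s=st()
plan([.4685,.2438,.2],np.pi/2-.230)
c=read_camera('wrist');save(c,'w4')
cv2.imwrite('pics/r4.png',rect(c,s,(.467,.2435),-.23,.027))
```

```text
t 6.8 pos [0.5411 0.227  0.2004] q [-0.5526 -0.4397  0.4393  0.5552] F [-7.72  2.5  14.7 ] op 0.0001
inc [-0.0006  0.0023  0.2979] [-0.0013  0.0004  0.0014] mm [-0.2  0.6 74.5]
```

View pics/r4.png

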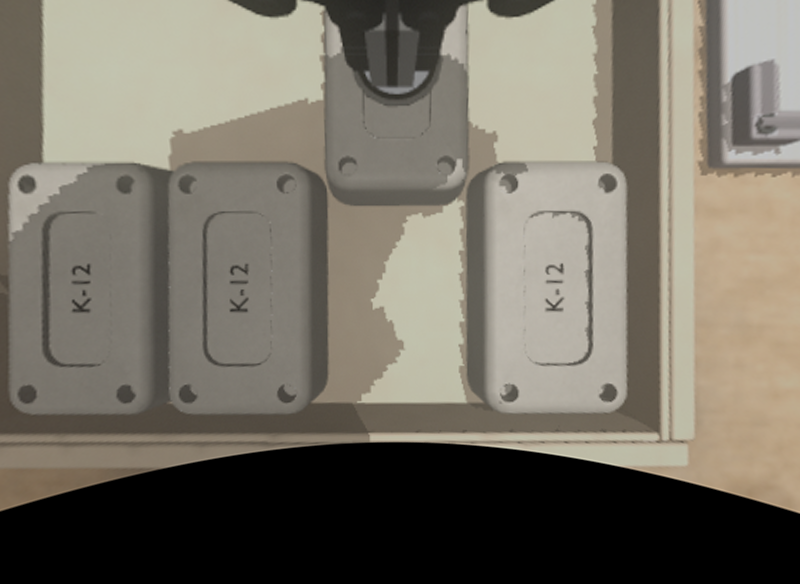

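>>> drive_tool --increments '[0,0,0.0019,-0.016,0,0,0,0,0,0.0019,-0.032,0,0,0,0,0,0.0018,-0.048,0,0,0,0,0,0.0017,-0.064,0,0,0,0,0,0.0016,-0.08,0,0,0,0,0,0.0016,-0.096,0,0,0,0,0,0.0015,-0.112,0,0,0,0,0,0.0015,-0.128,0,0,0,0,0,0.0015,-0.144,0,0,0,0,0,0.0015,-0.16,0,0,0,0,0,0.0015,-0.16,0,0,0]'

```text
time_s: 7.95
tool_pos: [0.5806, 0.2178, 0.2004]
ee_rot: [-0.553, -0.44, 0.439, 0.555]
force: [-2.7, 0.6, 8.1]
opening: -0.0003
```

Run:
```python
from h import *
s=st()
plan([.4685,.2438,.2],np.pi/2-.230)
```

```text
t 7.95 pos [0.5806 0.2178 0.2004] q [-0.5526 -0.44    0.439   0.5553] F [-2.65  0.61  8.12] op -0.0003
inc [-0.0009  0.0027  0.4601] [-0.001   0.0003  0.0017] mm [ -0.2   0.7 115. ]
```

>>> drive_tool --increments '[0,0,-0.04,0,0,0,0,0,0,-0.2,0,0,0,0,1,0,-0.4,0.05,0,0,0,1,0,-0.56,0.1,0,0,0,1,0,-0.56,0.12,0,0,0,1,0,-0.56,0.12,0,0,0]'

```text
time_s: 8.55
tool_pos: [0.5511, 0.2243, 0.3418]
ee_rot: [-0.553, -0.441, 0.438, 0.555]
force: [1.0, -0.2, -0.8]
opening: 0.058
```

Run:
```python
from h import *
import pickle
s=st();c=read_camera('wrist');save(c,'w5');pickle.dump((c,s),open('w5.pkl','wb'))
cv2.imwrite('pics/r5.png',rect(c,s,(.57,.21),-.23,.027))
cv2.imwrite('pics/r5n.png',rect(c,s,(.533,.067),-.23,.010,w=.2))
```

```text
t 8.55 pos [0.5511 0.2243 0.3418] q [-0.5528 -0.4408  0.4384  0.5549] F [ 1.04 -0.16 -0.84] op 0.058
```

View pics/w5.png

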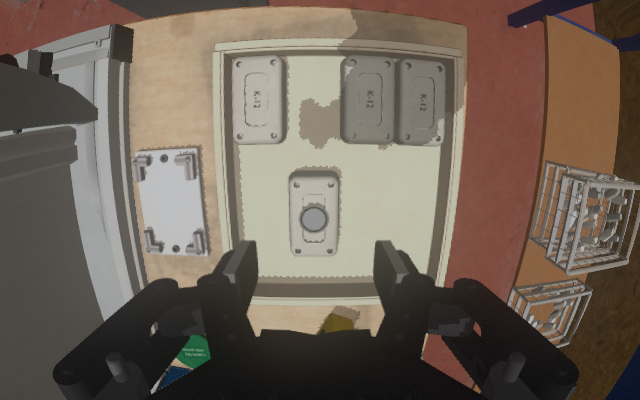

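View pics/r5.png

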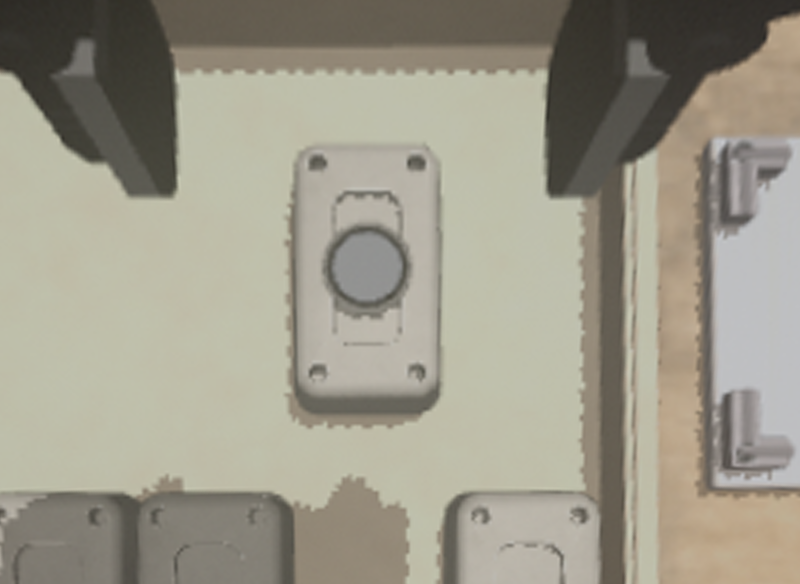

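View pics/r5n.png

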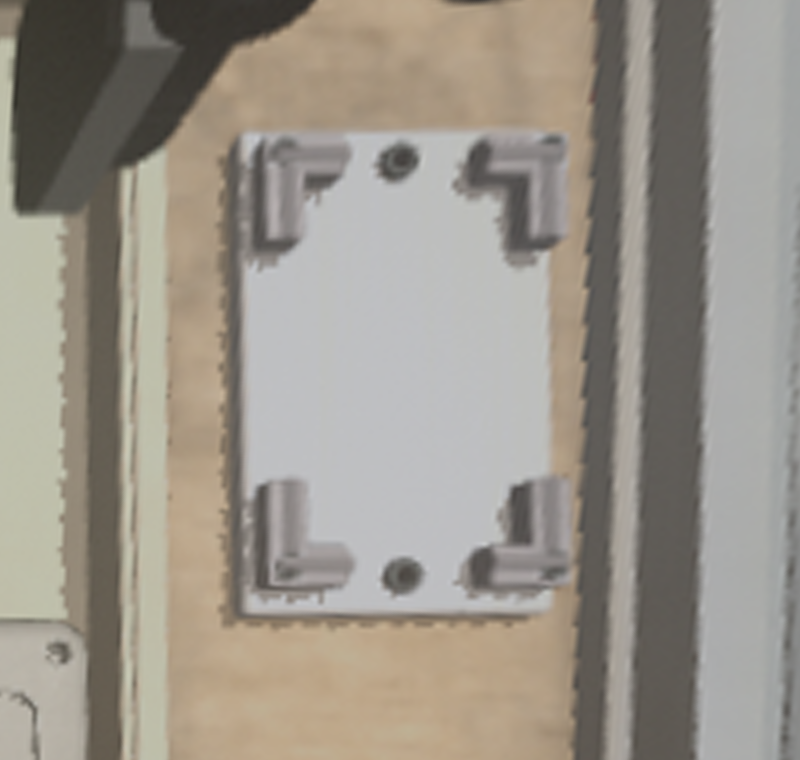

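Run:
```python
from h import *
import pickle
read_camera('wrist')
s=st();c=read_camera('wrist');save(c,'w6');pickle.dump((c,s),open('w6.pkl','wb'))
cv2.imwrite('pics/r6.png',rect(c,s,(.57,.21),-.23,.027,w=.13,h=.095))
s=st()
plan(np.array(s['tool_pos'])+[.533-.5795,.067-.218,-.017],np.pi/2-.23)
```

```text
t 8.65 pos [0.5514 0.224  0.3398] q [-0.5525 -0.4396  0.4394  0.5554] F [-0.27  0.45  0.7 ] op 0.0722
t 8.7 pos [0.5516 0.224  0.3394] q [-0.5524 -0.4393  0.4395  0.5555] F [ 0.13 -0.25 -0.31] op 0.0788
inc [-0.6307  0.0665  0.0434] [-0.0018  0.0002  0.0013] mm [-157.7   16.6   10.9]
```

View pics/r6.png

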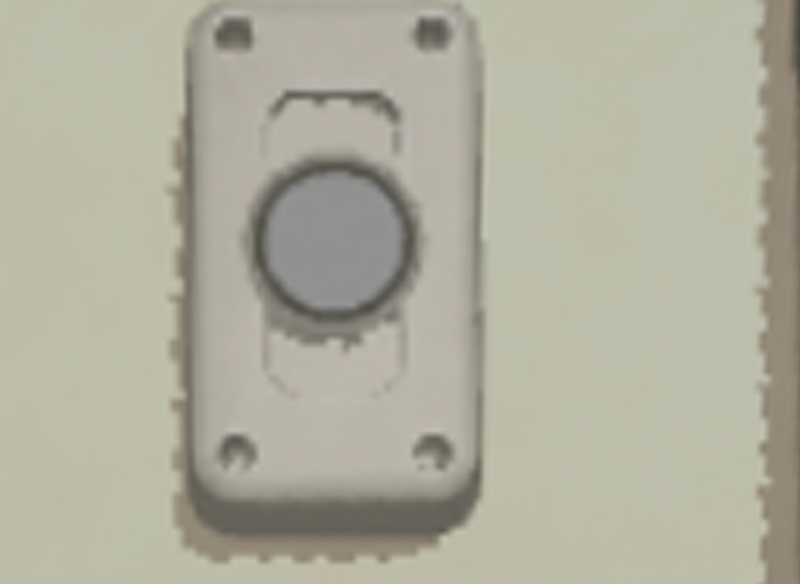

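>>> drive_tool --increments '[0.7,-0.12,0,0.01,-0.002,0,0.001,0.7,-0.3,0.02,0.02,-0.002,0,0.001,0.7,-0.45,0.05,0.04,-0.002,0,0.001,0.7,-0.55,0.06,0.04,-0.002,0,0.001,0.7,-0.57,0.066,0.043,-0.002,0,0.001,0.7,-0.57,0.066,0.043,-0.002,0,0.001,0.7,-0.57,0.066,0.043,-0.002,0,0.001]'

```text
time_s: 9.4
tool_pos: [0.509, 0.0882, 0.3223]
ee_rot: [-0.554, -0.44, 0.439, 0.554]
force: [0.8, 0.4, 0.5]
opening: 0.0594
```

Run:
```python
from h import *
import pickle
s=st();c=read_camera('wrist');save(c,'w7');pickle.dump((c,s),open('w7.pkl','wb'))
cv2.imwrite('pics/r7.png',rect(c,s,(.533,.067),-.23,.010,w=.16,h=.12))
st()
```

```text
t 9.4 pos [0.509  0.0882 0.3223] q [-0.5537 -0.4396  0.4394  0.5541] F [0.78 0.38 0.5 ] op 0.0594
t 9.45 pos [0.509  0.0884 0.3224] q [-0.5537 -0.4398  0.4394  0.554 ] F [-0.52  1.1  -0.11] op 0.0598
```

View pics/w7.png

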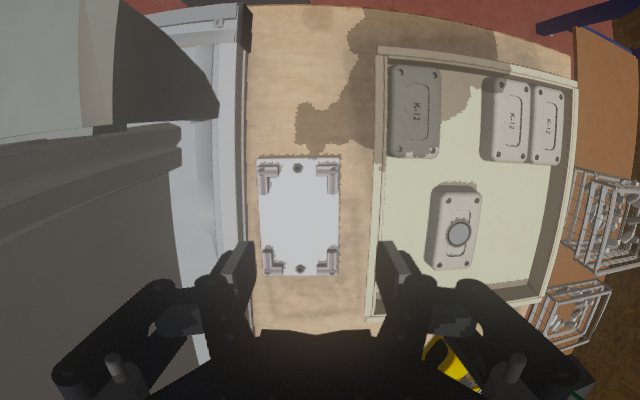

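View pics/r7.png

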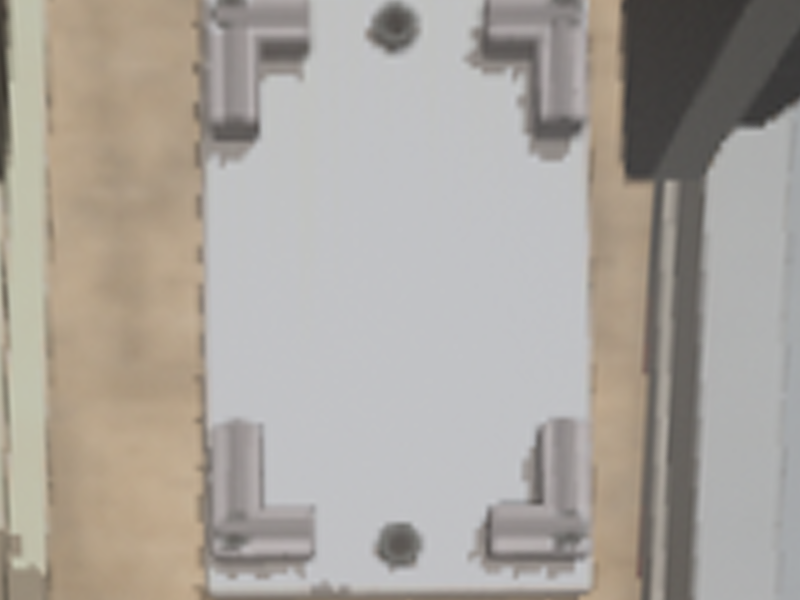

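```bash
cat > ov.py <<'E'
from h import *
import pickle,sys
def wproj(c,T,X):
    p=T[:3,:3].T@(np.array(X)-T[:3,3]);r=np.hypot(p[0],p[1]);a=np.arctan2(r,p[2]);return np.array([c['cx']+c['fx']*a*p[0]/r,c['cy']+c['fx']*a*p[1]/r])
def box(c,T,img,ctr,yaw,L,W,z,col,off,S):
    u=np.array([np.cos(yaw),np.sin(yaw)]);v=np.array([-u[1],u[0]])
    P=[]
    cs=[(1,1),(1,-1),(-1,-1),(-1,1),(1,1)]
    for (a,b),(a2,b2) in zip(cs,cs[1:]):
        for t in np.linspace(0,1,12):
            q=np.array(ctr)+L/2*(a+(a2-a)*t)*u+W/2*(b+(b2-b)*t)*v
            P.append((wproj(c,T,[q[0],q[1],z])-off+.5)*S-.5)
    cv2.polylines(img,[np.round(np.array(P)*16).astype(np.int32)],True,col,1,cv2.LINE_AA,4)
E
cat > o1.py <<'E'
from ov import *
c,s=pickle.load(open('w7.pkl','rb'));T=wpose(c,s);S=5.5
img=cv2.resize(c['frame'][145:285,235:365],None,fx=S,fy=S,interpolation=cv2.INTER_CUBIC)[:770]
ctr=unrect((396.5,285.5),(.533,.067),-.23,w=.16,h=.12);print('nest',ctr)
box(c,T,img,ctr,-.222,.122,.078,.010,(0,0,255),np.array([235,145]),S)
box(c,T,img,ctr,-.222,.0898,.0538,.010,(0,200,0),np.array([235,145]),S)
box(c,T,img,ctr,-.222,.0898,.0538,.020,(255,0,0),np.array([235,145]),S)
cv2.imwrite('pics/o1.png',img[:600] if 0 else cv2.resize(img,None,fx=.78,fy=.78))
c,s=pickle.load(open('w6.pkl','rb'));T=wpose(c,s)
off=np.array([275,160]);img=cv2.resize(c['frame'][160:270,275:355],None,fx=S,fy=S,interpolation=cv2.INTER_CUBIC)
m=unrect((334,241.5),(.57,.21),-.23,w=.13,h=.095);print('mod',m)
box(c,T,img,m,-.224,.088,.052,.003,(0,0,255),off,S)
box(c,T,img,m,-.224,.088,.052,.027,(255,0,0),off,S)
cv2.imwrite('pics/o2.png',img)
E
python3 o1.py
```

```text
nest [0.53598322 0.06702043]
mod [0.58043521 0.21857173]
```

View pics/o1.png

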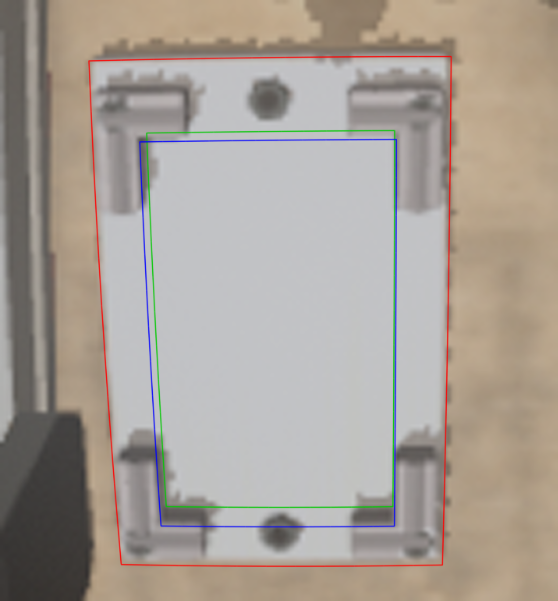

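View pics/o2.png

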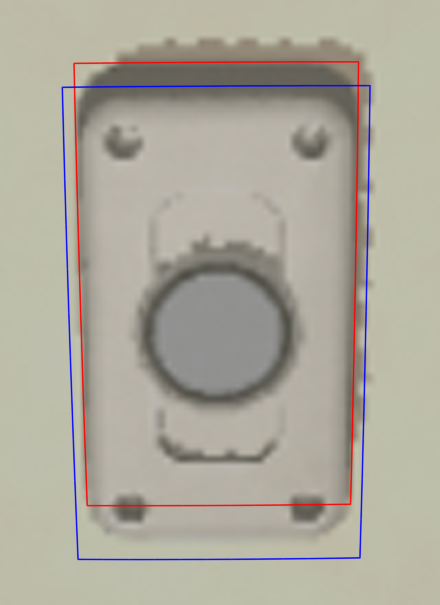

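```bash
python3 - <<'E'
from h import *
import pickle
def dr(f,px):
    c,s=pickle.load(open(f,'rb'));T=wpose(c,s);v=np.array([px[0]-c['cx'],px[1]-c['cy']]);r=np.hypot(*v);a=r/c['fx']
    return T[:3,3],T[:3,:3]@np.r_[np.sin(a)*v/r,np.cos(a)]
def tri(p5,p7):
    o,d=dr('w5.pkl',p5);o2,d2=dr('w7.pkl',p7)
    A=np.c_[d,-d2];x=np.linalg.lstsq(A,o2-o,rcond=None)[0];a=o+x[0]*d;b=o2+x[1]*d2
    print(((a+b)/2).round(3),np.linalg.norm(a-b).round(4))
tri((97,118),(218,110))   # wedge tip
tri((132,60),(251,47))    # wall end block lower corner
tri((76,150),(180,145))
s=st()
plan([.5804,.2186,.23],np.pi/2-.223)
E
python3 - <<'E'
import cv2
for n in ('w5','w7'):
    a=cv2.imread(f'pics/{n}.png');cv2.imwrite(f'pics/{n}z.png',cv2.resize(a[0:200,0:270],None,fx=2.9,fy=2.9))
E
```

```text
[0.42  0.029 0.043] 0.0047
[0.364 0.062 0.002] 0.0027
[ 0.44  -0.014  0.041] 0.0079
t 9.45 pos [0.509  0.0884 0.3224] q [-0.5537 -0.4398  0.4394  0.554 ] F [-0.52  1.1  -0.11] op 0.0598
inc [ 0.5717  0.3698 -0.1601] [ 0.     -0.003   0.0003] mm [142.9  92.5 -40. ]
```

View pics/w5z.png

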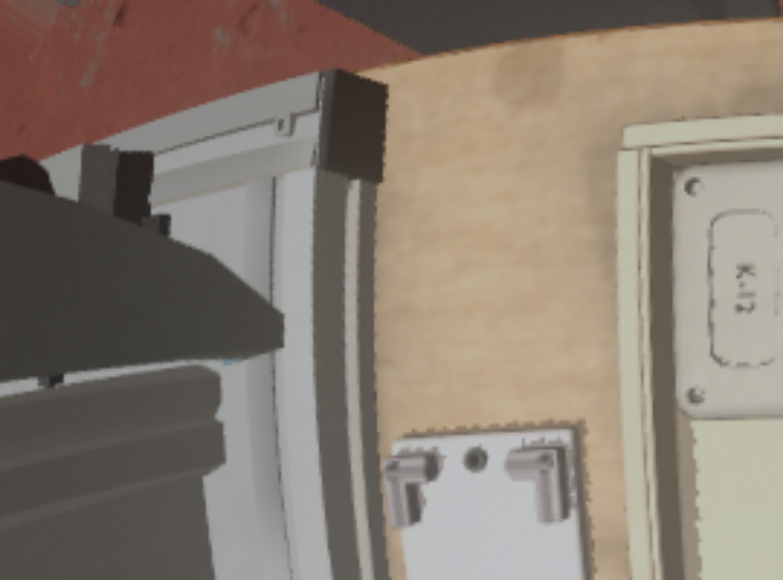

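View pics/w7z.png

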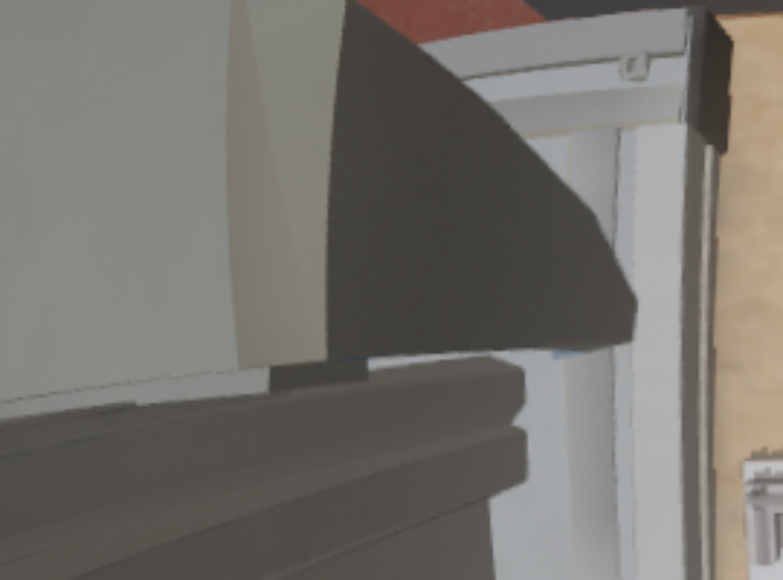

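Run:
```python
from h import *
import pickle
def dr(f,px):
    c,s=pickle.load(open(f,'rb'));T=wpose(c,s);v=np.array([px[0]-c['cx'],px[1]-c['cy']]);r=np.hypot(*v);a=r/c['fx']
    return T[:3,3],T[:3,:3]@np.r_[np.sin(a)*v/r,np.cos(a)]
def tri(p5,p7):
    o,d=dr('w5.pkl',p5);o2,d2=dr('w7.pkl',p7)
    A=np.c_[d,-d2];x=np.linalg.lstsq(A,o2-o,rcond=None)[0];a=o+x[0]*d;b=o2+x[1]*d2
    print(((a+b)/2).round(3),np.linalg.norm(a-b).round(4))
tri((97.6,110),(219,107)); tri((72.4,88),(205,74)); tri((76,131),(181,127.6));tri((110,61),(236.5,43))
```

```text
[0.415 0.031 0.042] 0.001
[0.395 0.039 0.086] 0.0
[ 0.423 -0.008  0.04 ] 0.0022
[0.368 0.056 0.038] 0.0035
```

Run:
```python
import cv2
a=cv2.imread('pics/top0.png');cv2.imwrite('pics/tz.png',cv2.resize(a[190:390,380:640],None,fx=3,fy=3))
a=cv2.imread('pics/scene0.png');cv2.imwrite('pics/sz.png',cv2.resize(a[130:400,220:480],None,fx=2.2,fy=2.2))
```

```text
(no output)
```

View pics/tz.png

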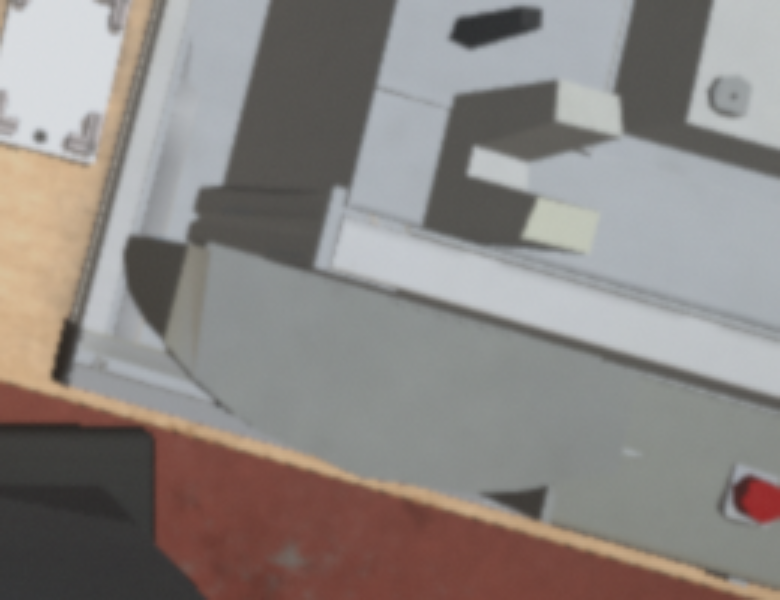

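View pics/sz.png

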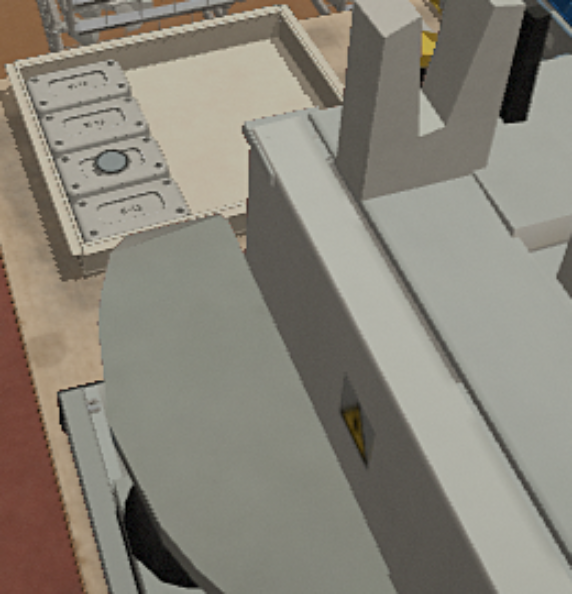

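Run:
```python
from h import *
ct=read_camera('top');cs=read_camera('scene')
def dr(c,px):
    R=np.array(c['R']);return -R.T@np.array(c['t']),R.T@np.array([(px[0]-c['cx'])/c['fx'],(px[1]-c['cy'])/c['fy'],1.])
print(dr(cs,(0,0))[0])
def tri(a,b):
    a=(a[0]/3+380,a[1]/3+190);b=(b[0]/2.2+220,b[1]/2.2+130)
    o,d=dr(ct,a);o2,d2=dr(cs,b);x=np.linalg.lstsq(np.c_[d,-d2],o2-o,rcond=None)[0];p=o+x[0]*d;q=o2+x[1]*d2
    print(((p+q)/2).round(3),np.linalg.norm(p-q).round(3))
tri((208,245),(220,215));tri((165,345),(103,290));tri((345,190),(248,125));tri((165,345),(125,240))
```

```text
[ 0.19086268 -0.3155489   0.63029006]
[0.421 0.02  0.193] 0.003
[0.36  0.035 0.154] 0.015
[ 0.435 -0.01   0.28 ] 0.036
[0.37  0.04  0.184] 0.001
```

Run:
```python
from h import *
import pickle
for f in ['w1','w5','w6','w7']:
    c,s=pickle.load(open(f+'.pkl','rb'));p=s['tool_pos'];print(f,np.round(s['joint_positions'],3),'r',np.hypot(p[0],p[1]).round(4),'az',np.arctan2(p[1],p[0]).round(3),np.round(p,4))
```

```text
w1 [ 0.325  0.3   -0.199  1.072 -0.     0.559] r 0.5268 az 0.479 [0.4674 0.243  0.3311]
w5 [ 0.249  0.406 -0.004  1.16   0.004  0.478] r 0.595 az 0.387 [0.5511 0.2243 0.3418]
w6 [ 0.248  0.409 -0.005  1.159  0.004  0.478] r 0.5952 az 0.386 [0.5514 0.224  0.3398]
w7 [ 1.40e-02  2.89e-01 -2.42e-01  1.04e+00  1.00e-03  2.43e-01] r 0.5165 az 0.172 [0.509  0.0882 0.3223]
```

Run:
```python
from h import *
import pickle
Q=[([1.108,.263,-.048,1.259],[.1590,.5002,.4044])]
for f in ['w1','w5','w6','w7']:
    c,s=pickle.load(open(f+'.pkl','rb'));Q.append((s['joint_positions'],s['tool_pos']))
s=read_state();Q.append((s['joint_positions'],s['tool_pos']))
A=[];b=[]
for q,p in Q:
    e=np.array([np.cos(q[0]),np.sin(q[0])]);rp=p[0]*e[0]+p[1]*e[1];lat=-p[0]*e[1]+p[1]*e[0];print('rp',rp,'lat',lat)
    ph=q[1]-q[2]
    A.append([1,0,np.sin(q[1]),np.cos(ph),np.sin(ph)]);b.append(rp)
    A.append([0,1,np.cos(q[1]),-np.sin(ph),np.cos(ph)]);b.append(p[2])
x,res,rk,sv=np.linalg.lstsq(np.array(A),np.array(b),rcond=None);print('A,D,L1,B,C',x,res,sv)
c=read_camera('top');save(c,'t2');print(proj(c,s['tool_pos']))
```

```text
rp 0.5185686191874789 lat 0.08104089827976693
rp 0.5205216613356289 lat 0.08114685542086991
rp 0.5893721567990936 lat 0.0816474662798827
rp 0.5895902461130074 lat 0.08164232311673358
rp 0.5101114541798112 lat 0.08127423174166234
rp 0.5100985076076183 lat 0.08126372315492095
A,D,L1,B,C [ 0.00147272 -0.09229841  0.5817961   0.36820252  0.05014032] [4.83711406e-07] [4.23768459 3.46138344 0.18662796 0.13720316 0.08484885]
[np.float64(422.61154953133064), np.float64(206.88047186198511)]
```

View pics/t2.png

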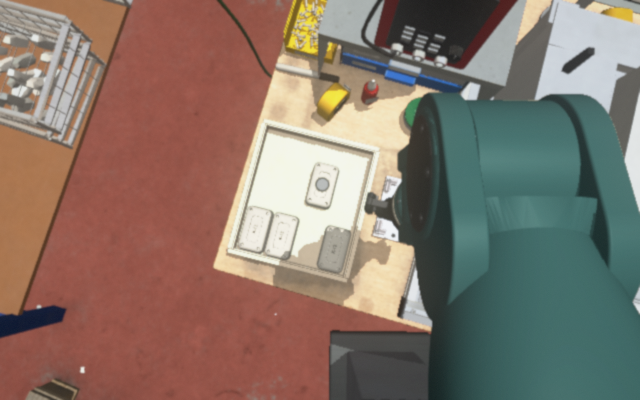

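Run:
```python
from h import *
ct=read_camera('top');cs=read_camera('scene')
def dr(c,px):
    R=np.array(c['R']);return -R.T@np.array(c['t']),R.T@np.array([(px[0]-c['cx'])/c['fx'],(px[1]-c['cy'])/c['fy'],1.])
def tri(a,b):
    a=(a[0]/3+380,a[1]/3+190);b=(b[0]/2.2+220,b[1]/2.2+130)
    o,d=dr(ct,a);o2,d2=dr(cs,b);x=np.linalg.lstsq(np.c_[d,-d2],o2-o,rcond=None)[0];p=o+x[0]*d;q=o2+x[1]*d2
    print(a,b,((p+q)/2).round(3),np.linalg.norm(p-q).round(3))
tri((320,270),(248,125));tri((340,190),(248,125));tri((335,185),(310,110));tri((320,270),(265,182))
# block top corners
tri((620,130),(420,20));tri((555,82),(355,0));tri((530,240),(390,35))
for z in (0,.1,.2,.3): print(z,[ray(ct,(p[0]/3+380,p[1]/3+190),z).round(3) for p in ((335,190),(320,270),(235,190),(390,0),(270,0))])
```

```text
(486.6666666666667, 280.0) (332.72727272727275, 186.8181818181818) [ 0.416 -0.007  0.283] 0.001
(493.3333333333333, 253.33333333333334) (332.72727272727275, 186.8181818181818) [ 0.436 -0.009  0.279] 0.035
(491.6666666666667, 251.66666666666666) (360.9090909090909, 180.0) [ 0.451 -0.014  0.28 ] 0.005
(486.6666666666667, 280.0) (340.45454545454544, 212.72727272727272) [ 0.416 -0.019  0.253] 0.005
(586.6666666666666, 233.33333333333334) (410.9090909090909, 139.0909090909091) [ 0.463 -0.08   0.377] 0.031
(565.0, 217.33333333333334) (381.3636363636364, 130.0) [ 0.47  -0.051  0.371] 0.057
(556.6666666666666, 270.0) (397.27272727272725, 145.9090909090909) [ 0.437 -0.064  0.364] 0.01
0 [array([ 0.452, -0.119,  0.   ]), array([ 0.4  , -0.108,  0.   ]), array([ 0.451, -0.053,  0.   ]), array([ 0.579, -0.158,  0.   ]), array([ 0.577, -0.078,  0.   ])]
0.1 [array([ 0.452, -0.082,  0.1  ]), array([ 0.405, -0.072,  0.1  ]), array([ 0.451, -0.023,  0.1  ]), array([ 0.564, -0.117,  0.1  ]), array([ 0.563, -0.045,  0.1  ])]
0.2 [array([ 0.451, -0.045,  0.2  ]), array([ 0.411, -0.036,  0.2  ]), array([0.451, 0.007, 0.2  ]), array([ 0.55 , -0.076,  0.2  ]), array([ 0.549, -0.013,  0.2  ])]
0.3 [array([ 0.451, -0.008,  0.3  ]), array([ 0.416, -0.   ,  0.3  ]), array([0.45 , 0.037, 0.3  ]), array([ 0.536, -0.034,  0.3  ]), array([0.535, 0.02 , 0.3  ])]
```

Run:
```python
from h import *
c=read_camera('scene');save(c,'s2');s=st();print(proj(c,s['tool_pos']),np.round(s['effort'],1), s['joint_positions'])
```

```text
t 9.75 pos [0.5087 0.0881 0.3226] q [-0.5538 -0.4399  0.4394  0.5539] F [-0.38  1.02 -0.36] op 0.0594
[np.float64(352.42070608979867), np.float64(87.90887239729483)] [  0.1 -63.6  36.1  -0.    0.    0. ] [ 1.34981407e-02  2.87880323e-01 -2.42216415e-01  1.04017441e+00
  4.76524229e-04  2.42454708e-01]
```

View pics/s2.png

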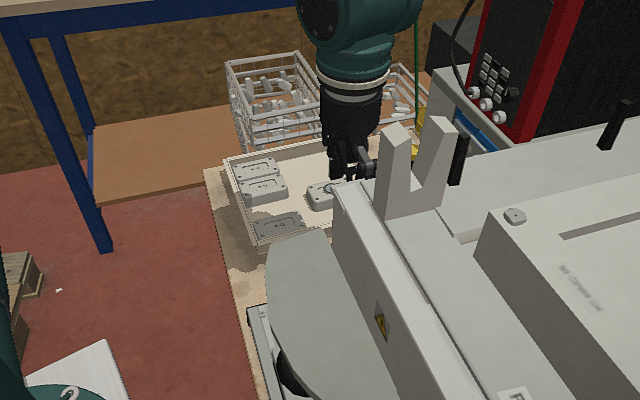

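>>> drive_tool --increments '[1,0.12,0.06,-0.04,0,-0.003,0,1,0.3,0.18,-0.08,0,-0.003,0,1,0.45,0.28,-0.12,0,-0.003,0,1,0.55,0.36,-0.155,0,-0.003,0,1,0.572,0.37,-0.16,0,-0.003,0,1,0.572,0.37,-0.16,0,-0.003,0,1,0.572,0.37,-0.16,0,-0.003,0]'

```text
time_s: 10.45
tool_pos: [0.58, 0.2178, 0.231]
ee_rot: [0.553, 0.442, -0.441, -0.552]
force: [-0.1, -0.1, 0.3]
opening: 0.0856
```

Run:
```python
from h import *
s=st()
plan([.5804,.2186,.18],np.pi/2-.224)
c=read_camera('wrist');save(c,'w8')
```

```text
t 10.45 pos [0.58   0.2178 0.231 ] q [ 0.5527  0.4416 -0.4408 -0.5524] F [-0.08 -0.1   0.3 ] op 0.0856
inc [ 0.0032  0.2038 -0.0009] [0.0005 0.0004 0.0003] mm [ 0.8 51.  -0.2]
```

View pics/w8.png

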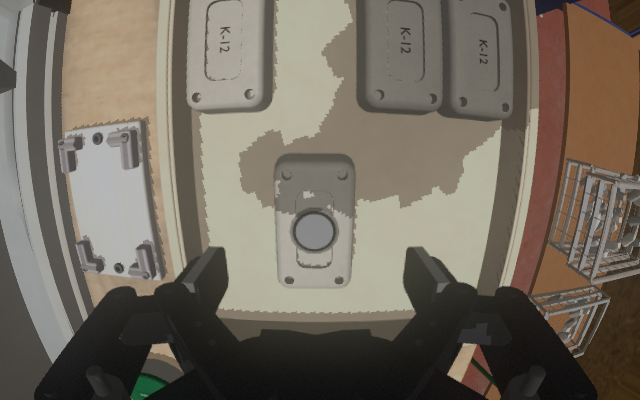

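>>> drive_tool --increments '[1,0.001,0.06,0,0,0,0,1,0.002,0.13,0,0,0,0,1,0.003,0.18,0,0,0,0,1,0.003,0.2,0,0,0,0,1,0.003,0.204,0,0,0,0,1,0.003,0.204,0,0,0,0,0.5,0.003,0.204,0,0,0,0,0,0.003,0.204,0,0,0,0,0,0.003,0.204,0,0,0,0,0,0.003,0.204,0,0,0,0,0,0.003,0.204,0,0,0,0,0,0.003,0.204,0,0,0,0]' --force 50

```text
time_s: 11.7
tool_pos: [0.5804, 0.2184, 0.1809]
ee_rot: [0.553, 0.442, -0.44, -0.552]
force: [-1.4, -0.5, 6.2]
opening: 0.0507
```

Run:
```python
from h import *
s=st()
plan([.5804,.2186,.18],np.pi/2-.224)
c=read_camera('wrist');save(c,'w9')
```

```text
t 11.7 pos [0.5804 0.2184 0.1809] q [ 0.553   0.4419 -0.4403 -0.5523] F [-1.44 -0.48  6.22] op 0.0507
inc [0.0008 0.0037 0.0001] [0.0011 0.0002 0.0006] mm [0.2 0.9 0. ]
```

View pics/w9.png

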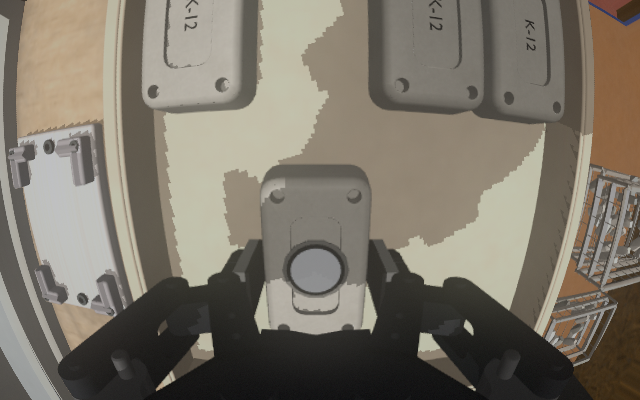

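>>> drive_tool --increments '[0,0,-0.02,0,0,0,0,0,0,-0.08,0,0,0,0,0,0,-0.18,0,0,0,0,0,0,-0.3,0,0,0,0,0,0,-0.4,0,0,0,0,0,0,-0.42,0,0,0,0,0,0,-0.42,0,0,0,0]'

```text
time_s: 12.45
tool_pos: [0.5801, 0.2184, 0.286]
ee_rot: [0.553, 0.442, -0.44, -0.552]
force: [-0.7, 0.1, -6.6]
opening: 0.0507
```

Run:
```python
from h import *
s=st()
plan([.5355,.0671,.285],np.pi/2-.223)
c=read_camera('wrist');save(c,'w10')
```

```text
t 12.45 pos [0.5801 0.2184 0.286 ] q [ 0.5531  0.4421 -0.4401 -0.5522] F [-0.71  0.11 -6.59] op 0.0507
inc [-0.6297  0.0028  0.0399] [ 0.0014 -0.0002  0.0007] mm [-157.4    0.7   10. ]
```

View pics/w10.png

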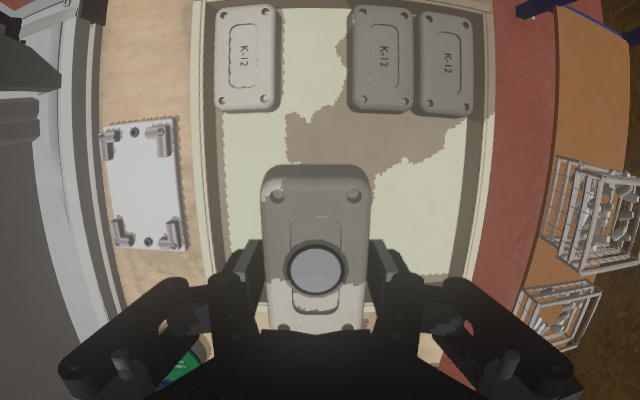

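>>> drive_tool --increments '[0,-0.06,0,0.005,0.001,0,0.0005,0,-0.18,0,0.01,0.001,0,0.0005,0,-0.32,0,0.02,0.001,0,0.0005,0,-0.46,0,0.03,0.001,0,0.0005,0,-0.56,0,0.04,0.001,0,0.0005,0,-0.615,0,0.04,0.001,0,0.0005,0,-0.63,0.003,0.04,0.001,0,0.0005,0,-0.63,0.003,0.04,0.001,0,0.0005,0,-0.63,0.003,0.04,0.001,0,0.0005]'

```text
time_s: 13.4
tool_pos: [0.5354, 0.0676, 0.2837]
ee_rot: [-0.552, -0.441, 0.442, 0.553]
force: [-0.0, 0.6, -5.8]
opening: 0.0503
```

Run:
```python
from h import *
import pickle
s=st()
plan([.5355,.0671,.215],np.pi/2-.223)
c=read_camera('wrist');save(c,'w11');pickle.dump((c,s),open('w11.pkl','wb'))
c=read_camera('scene');save(c,'s3')
print(np.round(s['effort'],1))
```

```text
t 13.4 pos [0.5354 0.0676 0.2837] q [-0.5522 -0.441   0.4416  0.5528] F [-0.02  0.59 -5.83] op 0.0503
inc [-0.0016  0.2747 -0.0012] [-0.0006  0.     -0.0001] mm [-0.4 68.7 -0.3]
[ -1.1 -72.   36.6   0.   -0.   -0. ]
```

View pics/w11.png

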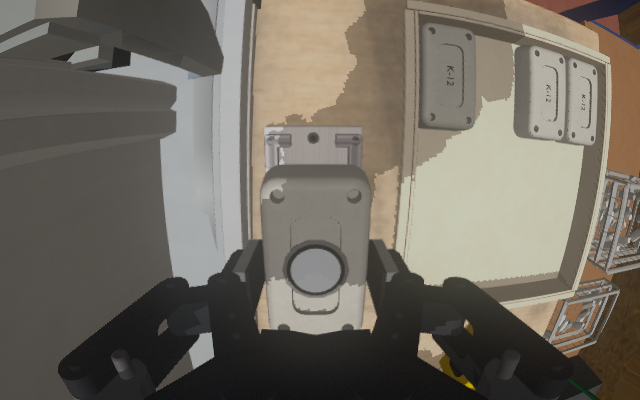

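View pics/s3.png

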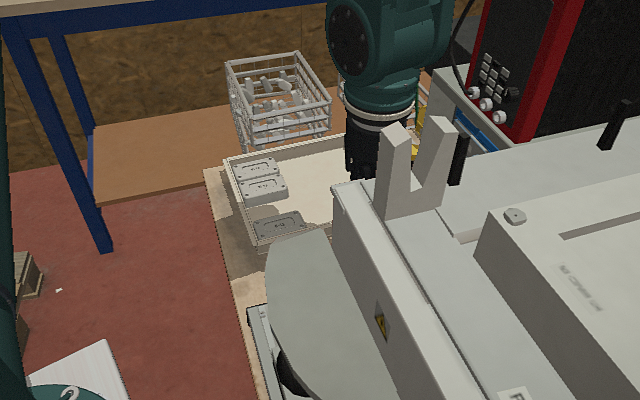

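>>> drive_tool --increments '[0,-0.002,0.04,-0.001,0,0,0,0,-0.002,0.1,-0.001,0,0,0,0,-0.002,0.17,-0.001,0,0,0,0,-0.002,0.23,-0.001,0,0,0,0,-0.002,0.265,-0.001,0,0,0,0,-0.002,0.275,-0.001,0,0,0,0,-0.002,0.275,-0.001,0,0,0]'

```text
time_s: 14.2
tool_pos: [0.5355, 0.0673, 0.2149]
ee_rot: [-0.552, -0.441, 0.442, 0.553]
force: [0.3, 0.0, -6.0]
opening: 0.0509
```

```bash
cat > o3.py <<'E'
from ov import *
s=st()
plan([.5355,.0671,.19],np.pi/2-.223)
c=read_camera('wrist');save(c,'w12');pickle.dump((c,s),open('w12.pkl','wb'))
T=wpose(c,s);S=4
off=np.array([225,80]);img=cv2.resize(c['frame'][80:225,225:410],None,fx=S,fy=S,interpolation=cv2.INTER_CUBIC)
box(c,T,img,(.5355,.0671),-.222,.122,.078,.010,(0,0,255),off,S)
box(c,T,img,(.5355,.0671),-.222,.0898,.0538,.020,(255,0,0),off,S)
cv2.imwrite('pics/o3.png',img)
E
python3 o3.py
```

```text
t 14.2 pos [0.5355 0.0673 0.2149] q [-0.5521 -0.4411  0.4418  0.5527] F [ 0.34  0.01 -5.97] op 0.0509
inc [-0.0007  0.0998 -0.0003] [-0.0006  0.0004 -0.0001] mm [-0.2 24.9 -0.1]
```

View pics/w12.png

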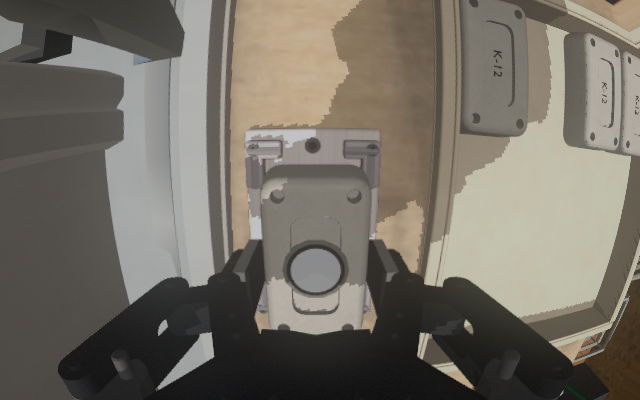

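View pics/o3.png

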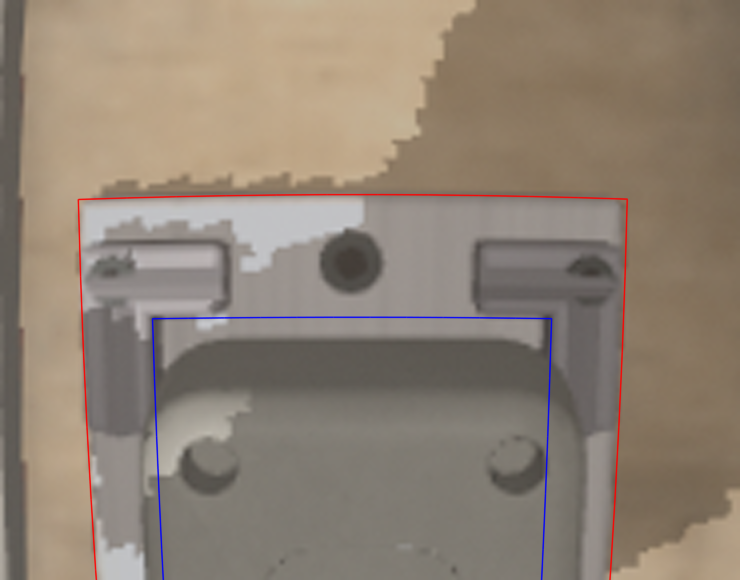

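Run:
```python
from ov import *
c,s=pickle.load(open('w12.pkl','rb'));T=wpose(c,s);R=Ro.from_quat(s['ee_rot']).as_matrix();p=np.array(s['tool_pos'])
def rel(px,z):
    w=wray(c,T,px,z);t=R.T@(w-p);return (t[[0,2]]*1000).round(2)
g=cv2.cvtColor(c['frame'],cv2.COLOR_BGR2GRAY)
# window ellipse by threshold
hsv=c['frame'].astype(int);sub=hsv[235:305,275:355]
m=((sub[...,0]-sub[...,2]>5)&(sub[...,0]>110)).astype(np.uint8)
n,l,stt,ce=cv2.connectedComponentsWithStats(m);k=1+np.argmax(stt[1:,4]);wc=ce[k]+[275,235];print('window',wc,stt[k])
print('window rel',rel(wc,.061))
for q in [(209,465),(517,465)]: print('screw',rel(((q[0]+.5)/4-.5+225,(q[1]+.5)/4-.5+80),.061))
hq=((351+.5)/4-.5+225,(261+.5)/4-.5+80);print('hole rel',rel(hq,.010))
for q in [(82,201),(622,201)]: print('plate corner',rel(((q[0]+.5)/4-.5+225,(q[1]+.5)/4-.5+80),.010))
z=wray(c,T,hq,.01);print('nest from hole',z[:2]+.052*np.array([np.cos(-.222),np.sin(-.222)]))
# module w8-style recheck in w6
```

```text
Traceback (most recent call last):
ValueError: attempt to get argmax of an empty sequence
```

Run:
```python
from ov import *
c,s=pickle.load(open('w12.pkl','rb'));T=wpose(c,s);R=Ro.from_quat(s['ee_rot']).as_matrix();p=np.array(s['tool_pos'])
def rel(px,z):
    w=wray(c,T,px,z);t=R.T@(w-p);return (t[[0,2]]*1000).round(2)
print(c['frame'][270,280:350:6].tolist(), c['frame'][265:275:9,315].tolist())
for w in [(315.5,270)]: print('window rel',rel(w,.061))
f=lambda q:((q[0]+.5)/4-.5+225,(q[1]+.5)/4-.5+80)
for q in [(209,465),(517,465)]: print('screw',rel(f(q),.061))
for q in [(145,480),(583,480)]: print('module side',rel(f(q),.058))
hq=f((351,261));print('hole rel',rel(hq,.010))
for q in [(82,201),(622,201)]: print('plate corner',rel(f(q),.010))
z=wray(c,T,hq,.01);print('nest from hole',z[:2]+.052*np.array([np.cos(-.222),np.sin(-.222)]))
S=9;img=cv2.resize(c['frame'][230:315,265:365],None,fx=8,fy=7,interpolation=cv2.INTER_CUBIC);cv2.imwrite('pics/win.png',img)
```

```text
[[113, 121, 125], [71, 76, 79], [140, 139, 139], [139, 138, 138], [140, 140, 139], [140, 140, 140], [140, 139, 139], [140, 139, 139], [140, 139, 140], [140, 139, 139], [117, 117, 117], [79, 83, 86]] [[140, 139, 139], [144, 144, 144]]
window rel [1.46 0.39]
screw [-14.58  34.7 ]
screw [17.33 34.73]
module side [-21.94  32.28]
module side [24.93 32.31]
hole rel [-0.27 51.22]
plate corner [-38.54  60.37]
plate corner [38.16 60.34]
nest from hole [0.53593145 0.06688272]
```

View pics/win.png

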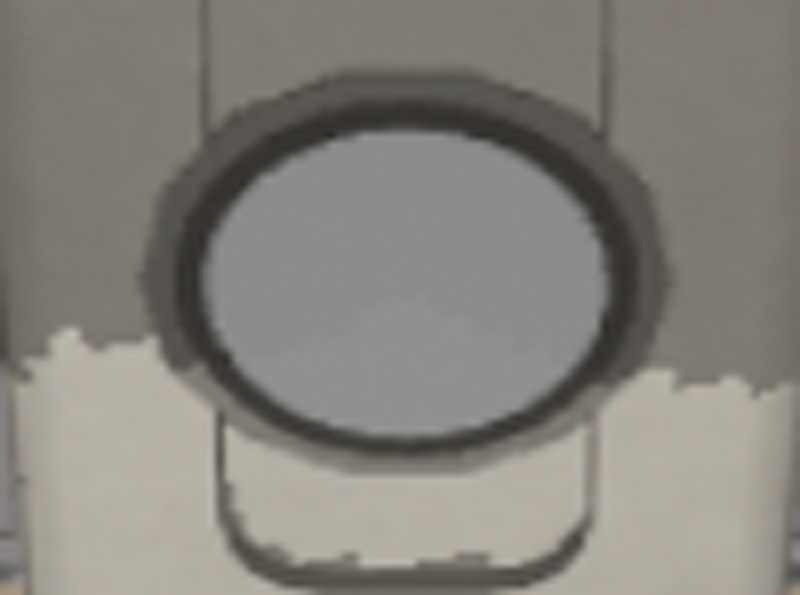

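>>> drive_tool --increments '[0,-0.006,0.01,-0.0016,0,0,0,0,-0.0064,0.03,-0.0016,0,0,0,0,-0.0064,0.05,-0.0016,0,0,0,0,-0.0064,0.065,-0.0016,0,0,0,0,-0.0064,0.075,-0.0016,0,0,0,0,-0.0064,0.08,-0.0016,0,0,0,0,-0.0064,0.08,-0.0016,0,0,0]'

```text
time_s: 14.95
tool_pos: [0.5357, 0.0656, 0.1952]
ee_rot: [-0.552, -0.441, 0.442, 0.553]
force: [-0.6, 0.3, -5.9]
opening: 0.0506
```

Run:
```python
from h import *
s=st()
plan([.5355,.0655,.188],np.pi/2-.223)
c=read_camera('wrist');save(c,'w13');cv2.imwrite('pics/w13z.png',cv2.resize(c['frame'][80:340,215:415],None,fx=2.3*1.4,fy=2.3)[:600])
print(np.round(s['effort'],1))
```

```text
t 14.95 pos [0.5357 0.0656 0.1952] q [-0.5522 -0.4413  0.4416  0.5526] F [-0.64  0.3  -5.87] op 0.0506
inc [-0.0005  0.0289  0.0005] [-0.0004  0.0003 -0.0001] mm [-0.1  7.2  0.1]
[ -0.  -74.4  31.7  -0.1   0.    0. ]
```

View pics/w13z.png

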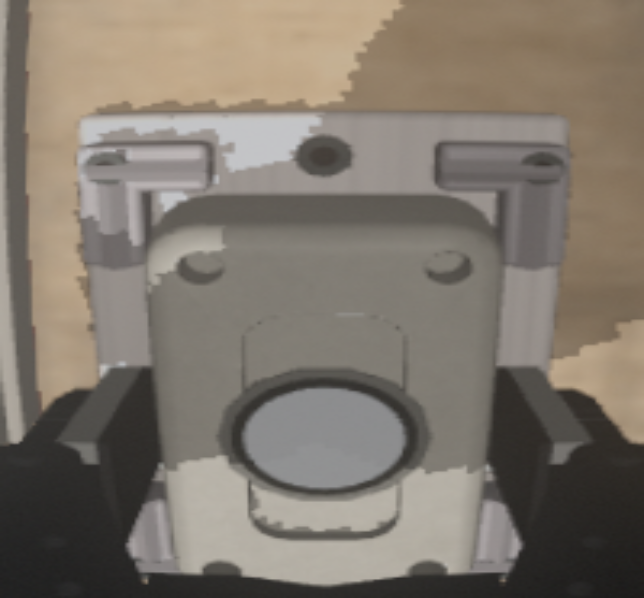

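>>> drive_tool --increments '[0,0,0.006,0,0,0,0,0,0,0.012,0,0,0,0,0,0,0.018,0,0,0,0,0,0,0.018,0,0,0,0]'

```text
time_s: 15.4
tool_pos: [0.5356, 0.0656, 0.1906]
ee_rot: [-0.552, -0.441, 0.442, 0.553]
force: [0.6, -0.3, -7.0]
opening: 0.0507
```

>>> drive_tool --increments '[0,0,0.003,0,0,0,0,0,0,0.006,0,0,0,0,0,0,0.008,0,0,0,0,0,0,0.008,0,0,0,0]'

```text
time_s: 15.8
tool_pos: [0.5356, 0.0656, 0.1886]
ee_rot: [-0.552, -0.441, 0.442, 0.553]
force: [0.2, 0.1, -5.8]
opening: 0.0506
```

>>> drive_tool --increments '[0,0,0.002,0,0,0,0,0,0,0.003,0,0,0,0,0,0,0.003,0,0,0,0]'

```text
time_s: 16.1
tool_pos: [0.5356, 0.0656, 0.188]
ee_rot: [-0.552, -0.441, 0.442, 0.553]
force: [-1.0, 0.7, -2.8]
opening: 0.0503
```

>>> drive_tool --increments '[0,0,0.002,0,0,0,0,0,0,0.002,0,0,0,0]'

```text
time_s: 16.3
tool_pos: [0.5355, 0.0656, 0.1879]
ee_rot: [-0.552, -0.441, 0.442, 0.552]
force: [-4.3, -1.8, 5.9]
opening: 0.0506
```

Run:
```python
from h import *
s=st()
plan([.5355,.0655,.188],np.pi/2-.223)
c=read_camera('wrist');save(c,'w14');cv2.imwrite('pics/w14z.png',cv2.resize(c['frame'][80:340,215:415],None,fx=2.3*1.4,fy=2.3)[:600])
```

```text
t 16.3 pos [0.5355 0.0656 0.1879] q [-0.5523 -0.4414  0.4416  0.5525] F [-4.31 -1.76  5.85] op 0.0506
inc [-0.0005 -0.0002  0.0001] [-0.0002  0.0004 -0.    ] mm [-0.1 -0.1  0. ]
```

View pics/w14z.png

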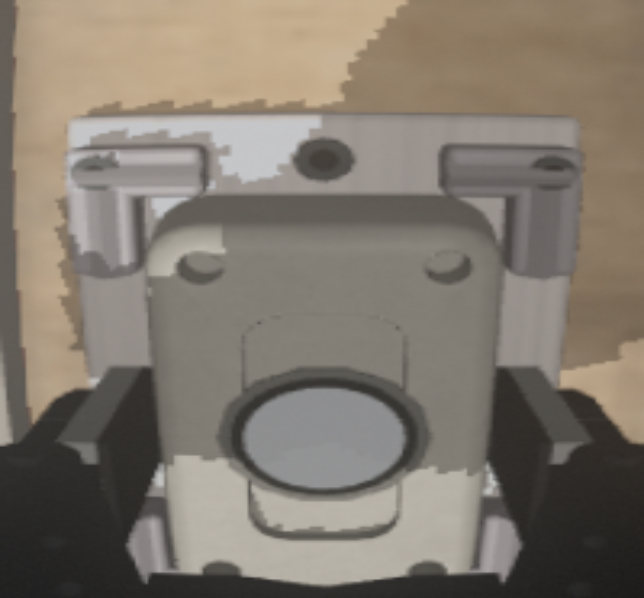

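>>> drive_tool --increments '[0.7,0,0,0,0,0,0,0.7,0,0,0,0,0,0,0.7,0,0,0,0,0,0,0.7,0,0,0,0,0,0]'

```text
time_s: 16.75
tool_pos: [0.5356, 0.0656, 0.188]
ee_rot: [-0.552, -0.441, 0.441, 0.552]
force: [0.1, -0.6, 0.2]
opening: 0.0593
```

>>> drive_tool --increments '[0.7,0,-0.03,0,0,0,0,0.7,0,-0.1,0,0,0,0,0.7,0,-0.22,0,0,0,0,0.7,0,-0.36,0,0,0,0,0.7,0,-0.5,0,0,0,0,0.7,0.06,-0.6,0.06,0,0,0,0.7,0.1,-0.6,0.1,0,0,0,0.7,0.1,-0.6,0.1,0,0,0]'

```text
time_s: 17.55
tool_pos: [0.516, 0.0966, 0.3386]
ee_rot: [0.552, 0.442, -0.442, -0.552]
force: [0.3, 0.2, -0.8]
opening: 0.0599
```

Run:
```python
from ov import *
read_camera('wrist');s=st();c=read_camera('wrist');save(c,'w15');pickle.dump((c,s),open('w15.pkl','wb'))
T=wpose(c,s)
p=np.array([T[0,3],T[1,3]])
cv2.imwrite('pics/r15.png',rect(c,s,(.533,.067),-.23,.022,w=.16,h=.12))
r=spot_in(c,'module_w_lid');print(r[:1],wray(c,T,r[0]['position'],.034))
```

```text
t 17.6 pos [0.5163 0.096  0.3379] q [-0.552  -0.4417  0.4419  0.5521] F [-0.6   0.28  0.37] op 0.06
[{'position': [287.2, 207.6], 'p': 0.8}] [0.52569653 0.06876773 0.034     ]
```

View pics/w15.png

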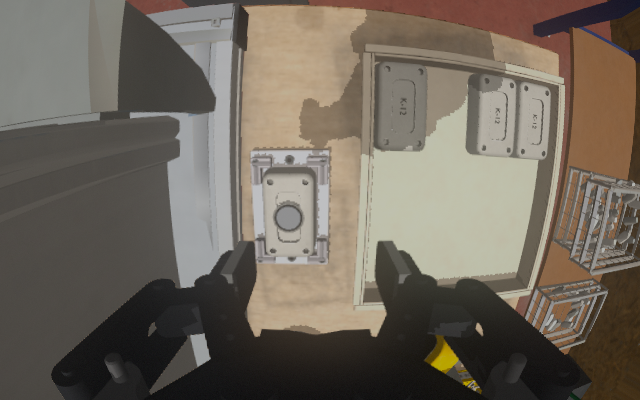

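View pics/r15.png

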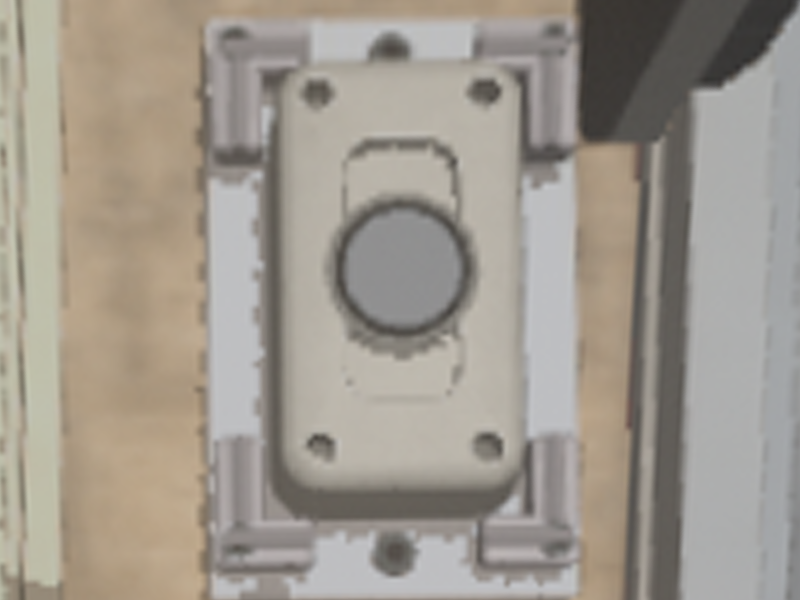

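Run:
```python
from h import *
c=read_camera('top');save(c,'t4')
a=cv2.imread('pics/top0.png');p=ray
def sub(i):return i[195:285,222:355]
o=np.vstack([cv2.resize(sub(x),None,fx=3.3,fy=3.3) for x in (a,c['frame'])]);cv2.imwrite('pics/cmp.png',o)
st()
```

```text
t 17.75 pos [0.5169 0.0952 0.3372] q [-0.5521 -0.441   0.4418  0.5527] F [-0.82 -0.55 -1.17] op 0.0595
```

View pics/cmp.png

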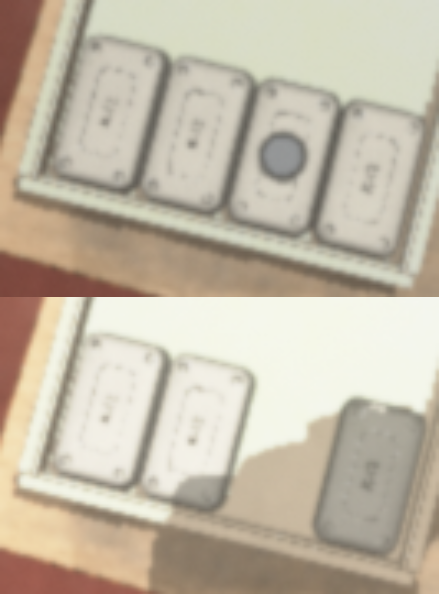

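The other three modules have not moved between the first and last top views. The windowed module sits in the nest and the gripper is clear, so I'm handing in.

```bash
python3 -c "
from station import *
print(finish_job())"
```

```text
the job is handed in; nothing more can be done
None
```

The windowed module is in the nest, and I handed the job in at about 17.8 s of the 67 s allowed.

**Push:** I pressed its lid with closed fingertips and slid it about 115 mm along the tray, to roughly x = +37 mm. The press read about 14–16 N in the row and 8 N at the end, when it was clear. The module weighs about 6–6.6 N by the wrist force, so the highest floor load I saw while it slid was about 22–23 N. These are readings at the end of each move, so a brief peak in between would not show.

**Highest load:** One feeler press before any sliding read 18.4 N. With the weight, that is about 24.4–25 N, right at the limit. I reduced the press before pushing.

**Nest:** I gripped the module at 50 N, lifted it and moved it over the nest. Before lowering, the wrist camera showed the module about 1.5 mm off the nest's centre line, and I corrected this. It touched down at the height expected for lying flat (flange at 0.188 m), with about 6 N upward force on the tool at touchdown.

**Last checks:**
- **Seating:** the final wrist view shows the module square between all four locators.
- **Other modules:** compared by eye in the top view, the other three look unmoved.
- **Gripper:** it was open and clear of everything, about 15 cm above the release height.
- **Disagreements:** the spotting network put the lid about 10 mm from where I placed it along the module's length. I trusted the picture, which shows the module centred. The nest and module outlines I measured also came out slightly smaller than their stated sizes, which I put down to bevelled edges and calibration.

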